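# Turn a frozen fish portion over onto the baking plate

## Robot

A 6-joint arm with a two-finger parallel gripper is mounted at the origin on the work surface. World frame = base frame: x ahead of the robot, y to its left, z up, the work surface at z = 0. Lengths are in mm, angles in degrees, forces in N, time in s.
With the tool pointing down it reaches from about 300 to 850 mm from the base axis. Payload 4.2 kg.
Tool frame: the origin (TCP) lies midway between the tips of the shut fingers; the grasp point (between the pads) lies env.grip_depth behind it (env.grip_depth is the distance from the TCP to the grasp point, in mm); z points along the fingers, y is the direction in which the jaws open and shut (so a half turn about z gives the same grasp; the last joint's range is limited). The gripper opens to 91 mm and grips with 3 to 60 N. Pads are 32 mm wide; open, the fingers measure 118 mm over their backs; the gripper's body (76 mm by 178 mm) begins 60 mm behind the grasp point.
Start: joints at [-69.041, 18.312, 89.639, -0, 72.044, -1.146], TCP at [216.377, -532.751, 213.976] pointing down, gripper open.
Joint ranges: [-177.97, 177.97], [-48.28, 115.42], [12.27, 149.76], [-77.06, 257.06], [2.81, 150.46], [-146.56, 146.56]. Speed limits (degrees/s): [147.25, 147.25, 180, 180, 180, 180].

## Interface

Orientations are given as [roll, pitch, yaw] about the fixed x, y, z axes, in that order (R = Rz(yaw) Ry(pitch) Rx(roll)).
In Python, from workcell import env, cams, spotter gives the robot as it stands.
- The arm moves only by the tool apply_moves, never from a script. Its argument "plan" is a list of rows, each an object with "jaw": the closure, from 0 (fully open) to 1 (shut); "delta_pos": the shift along the tool's x, y, z in mm, a list of three; "spin": the turn about the tool's z in rad. In form: [{"jaw": jaw, "delta_pos": [dx, dy, dz], "spin": spin}, ...]. A call has exactly 8 rows; each row is the pose to reach, as a shift and turn from the pose measured when the call began, along the tool's axes at that moment; what a row does not reach only later rows make up. A row lasts 1/8 s, in which the tool goes at most 62.5 mm and 10.7 degrees, less where a joint would pass 70% of its speed; a pose out of reach is approached as far as the arm can. A call with a gripper value outside its range is refused whole. The fingers move at their own pace and stop on an object; "squeeze" is the grip in N (left out, the last holds). Time passes only in rows, so rows that repeat a pose let the fingers close, or fill a call up. It gives the time, the measured TCP pose, the force and the opening at its end, in the units of the state.
- env.state(): the state, without advancing time (a new reading comes with each control period).
- cams.grab_frame(name): name is "scene" or "top" or "wrist"; returns the picture (384x512x3 uint8, red, green, blue); there is no depth.
- cams.calibration(name): a dict with "camera_matrix" (3x3 intrinsics, pixels), "rvec" (rotation vector, rad) and "tvec" (3), from world to camera coordinates, as OpenCV has them. Camera axes: x right, y down, z forward; pixel columns grow to the right and rows downward; lengths in mm; the calibration is good to about 2 mm. A picture is of the moment at which its call begins: read the wrist's pose just before it. calibration takes no time and is no camera call; for the wrist camera it gives the pose at the moment of the call.
- env.job_done(): hands the job in, once; it reports no verdict.
Trained networks look in the newest picture that a camera, given by its name, has taken for a name from the list of things; names that differ only in an ending like _2 or _b are one class to them, and where a whole thing is asked for, a point or a joint stands for the part that bears it (a point fixed in the world has none). Each returns a list of dicts, best first, with "confidence" (0 to 1); they miss things now and then, are a little off and sometimes report something else, mostly with a low value. They report only what shows in the picture. A call takes as long as a camera call. They do not tell look-alikes from the thing itself.
- spotter.masks_of(camera, target): "region" (384x512 bool, what is visible of it) and "extent" ([left, top, right, bottom] in pixels, round what is visible of it).
The state is a dict: "time_s": time; "qpos": joint angles; "qvel": joint speeds; "effort": joint torques, N m; "ee_pos": TCP position; "ee_rot": TCP orientation; "force": force on the tool from outside, world axes, zero at the start; "torque": the same for the moment, N m; "gripper_width": finger opening in mm.
Only numpy, scipy, OpenCV 4.12 (cv2) and the standard library are available. Lean on these libraries where they do the work, as an engineer would, in place of code of your own. Each camera call takes 0.05 s, during which the arm holds its last target.

## Task

Take the turner by its handle and turn the frozen fish portion over onto the raised dark baking plate, so that it ends lying flat there with its scored face down: push it up to the plate's edge, work the blade under its near edge and tip it over. Work gently, with the turner only: do not touch the portion with the gripper, do not press hard on the portion or the steel, and leave the bowl, jar and cup alone. Then stand the turner back on its white rest block and let go.

Things in the scene. Friction and masses are not known exactly. Their poses are not given: they have to be found in the camera images.
- station: fixed steel work station. Origin on its smooth lower floor, at the middle of the foot of the ledge; x points across the ledge onto the raised plate, z up. The floor reaches 210 mm back from the ledge (x -210 to 0), near end open, 8 to 14 mm above the worktop (varies). Width 190 mm between side rims that are 6 mm thick, 6 mm higher than the floor.
- ledge_top (a point): middle of the top edge of the ledge, a straight step along the station's y, 8 mm above the lower floor; same axes as the station. From here the dark flat baking plate, level with this point, reaches 135 mm along +x to a far rim that is 12 mm higher.
- portion_center (a point): centre of the rigid frozen fish portion, a loose 70 x 70 x 14 mm slab, 60 to 120 g. Edges of both faces are bevelled 6 mm inwards, 2.5 mm high: a thin blade can enter below the rim. z points out of the face with three scored lines, up at the start; other face plain. Starts on the lower floor, within 0.12 rad of the station's axes, far side about 5 to 25 mm short of the ledge.
- turner_grip (a point): grasp point of the loose turner (0.2 kg), in its upright black handle, 55 mm above the underside of its flat foot; handle 30 mm along x, 22 mm along y (grip across y), top 93 mm above the underside. x points ahead along the blade, z up. The steel foot, 36 mm wide and 4 mm thick, reaches from 30 mm behind the handle's axis to 22 mm ahead; the blade goes on from there.
- blade_root (a point): where the turner's thin steel blade leaves the foot: 20 mm ahead of and 55 mm below turner_grip, on the underside; same axes as turner_grip. From here the blade, 65 mm long, 60 mm wide, 1.6 mm thick, runs ahead along x, but it is bent up or down by an angle that differs each time, up to 0.15 rad (front edge up to 10 mm high or low), not measured; it is stiff and keeps its bend.
- rest: fixed white rest block, 54 mm along x, 70 mm along y, 30 mm high, left or right of the station; origin at the centre of its underside. The turner's foot stands on it at the start, the blade reaching ahead over its +x edge in free air, the handle's axis 8 to 14 mm ahead of the block's middle. To put it back, stand the foot there again, blade clear of the block.
- bowl: bystander: round steel bowl, 110 mm across, 45 mm high, origin under its centre; on the other side of the station from the rest block
- jar: bystander: closed white jar, 60 mm across, 85 mm high, origin under its centre
- cup: bystander: steel cup, 70 mm across, 60 mm high, origin under its centre
Things that resemble listed ones, but are neither listed nor needed, are in the scene too. What is shaped like the rest but green or purple is not meant. What is shaped like the part that bears turner_grip but red is not meant.

How it is judged:
By the outcome, as a careful person would: the job done as asked, in the order asked, and still so for the second after the job is handed in, with the robot touching nothing.
It also fails if it takes over 72 s, if anything falls off the work surface, if the arm or the gripper's body presses on something with over 40 N, if the wrist force passes 120 N, or if a joint passes its speed limit or range.

## Working session

There is one attempt and no reset: what is moved stays moved. The work goes in short steps, Python scripts to look and compute and a tool call to move; the robot and the scene stay as the last step left them, time stands still between calls to the robot, and variables do not carry over. Pictures are saved under pics/ and viewed, and the job is handed in when it is done.

Besides the shell and the picture viewer there is one more tool, called after "Request:" by a JSON object that holds its "name" and its "arguments", one argument or row to a line. apply_moves: Moves the arm, as the interface text tells. Its arguments: {"type":"object","properties":{"plan":{"type":"array"},"squeeze":{"type":"number"}},"required":["plan"]}

```bash
ls; mkdir -p pics
python3 - <<'E'
from workcell import env,cams,spotter
import cv2
print(env.state(), env.grip_depth)
for n in ["scene","top","wrist"]:
    f=cams.grab_frame(n); cv2.imwrite(f"pics/{n}0.png",cv2.cvtColor(f,cv2.COLOR_RGB2BGR))
    c=cams.calibration(n); print(n,c)
E
```

```text
pics
{'time_s': 0.0, 'qpos': array([-6.90421056e+01,  1.83519675e+01,  8.97067825e+01, -1.66213554e-04,
        7.20443750e+01, -1.14541371e+00]), 'qvel': array([ 0.06152744, -0.06279432,  0.11554635, -0.01437025, -0.01310457,
       -0.08150335]), 'effort': array([-4.64546301e-04, -4.12463844e+01, -2.31972206e+01,  7.27790734e-02,
        4.55522840e-02, -1.10766537e-04]), 'ee_pos': array([ 216.18093562, -532.26108993,  213.11446878]), 'ee_rot': array([-1.79896893e+02, -1.90346277e-03,  2.21033578e+01]), 'force': array([ 0.66091001, -0.31503065, -0.22805526]), 'torque': array([ 0.02588989,  0.01324975, -0.07867018]), 'gripper_width': 91.31509986124561} 18.8
scene {'camera_matrix': array([[399.90533361,   0.        , 258.87530762],
       [  0.        , 399.90533361, 197.28172578],
       [  0.        ,   0.        ,   1.        ]]), 'rvec': array([ 2.10487035,  1.10001101, -0.49406664]), 'tvec': array([-346.53902473, -220.77948556, 1623.53040516])}
top {'camera_matrix': array([[403.18318092,   0.        , 258.44004587],
       [  0.        , 403.18318092, 192.98429301],
       [  0.        ,   0.        ,   1.        ]]), 'rvec': array([ 2.12029023, -2.16597568,  0.16635109]), 'tvec': array([  50.47526632,  546.91153419, 1173.86503661])}
wrist {'camera_matrix': array([[342.24497471,   0.        , 253.3969721 ],
       [  0.        , 342.24497471, 188.24641971],
       [  0.        ,   0.        ,   1.        ]]), 'rvec': array([-2.41228653,  1.62528622,  0.22379992]), 'tvec': array([-574.8077036 ,  -30.8524758 ,  391.15776856])}
```

View pics/scene0.png

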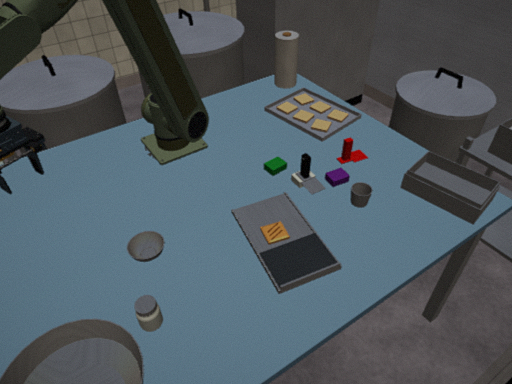

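View pics/top0.png

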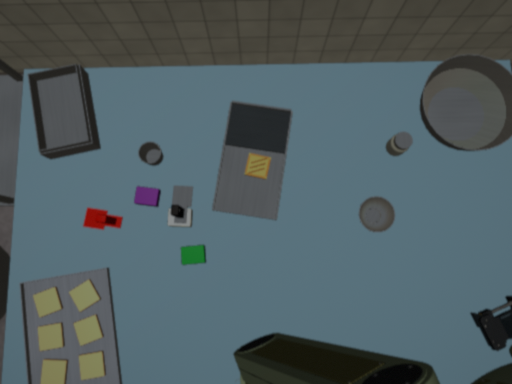

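View pics/wrist0.png

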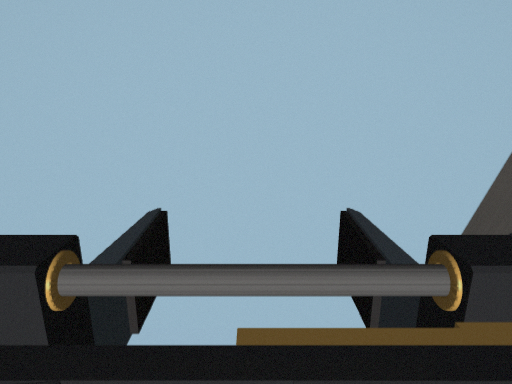

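```bash
cat > h.py <<'E'
import numpy as np, cv2
from workcell import env,cams,spotter
from scipy.spatial.transform import Rotation as Ro
def save(n,f,scale=1,crop=None):
    if crop: f=f[crop[1]:crop[3],crop[0]:crop[2]]
    g=cv2.cvtColor(f,cv2.COLOR_RGB2BGR)
    if scale!=1: g=cv2.resize(g,None,fx=scale,fy=scale,interpolation=cv2.INTER_CUBIC)
    cv2.imwrite(f"pics/{n}.png",g)
def px2w(c,u,v,z):
    R,_=cv2.Rodrigues(c["rvec"]);t=np.array(c["tvec"]).ravel();K=c["camera_matrix"]
    d=R.T@np.linalg.inv(K)@np.array([u,v,1.]);o=-R.T@t
    return o+d*(z-o[2])/d[2]
def w2px(c,P):
    return cv2.projectPoints(np.atleast_2d(np.array(P,float)),c["rvec"],c["tvec"],c["camera_matrix"],None)[0].reshape(-1,2)
def st():
    s=env.state();print("t",round(s["time_s"],2),"p",s["ee_pos"].round(1),"r",s["ee_rot"].round(2),"F",s["force"].round(1),"T",s["torque"].round(2),"w",round(s["gripper_width"],1));return s
E
python3 - <<'E'
from h import *
f=cams.grab_frame("top");c=cams.calibration("top")
save("topc",f,5,(125,90,285,210)) 
for t,z in [("turner_grip",55),("rest",30),("portion_center",25),("station",12),("bowl",20),("jar",85),("cup",60),("ledge_top",18),("blade_root",30)]:
    for d in spotter.masks_of("top",t)[:4]:
        e=d["extent"];r=d["region"]
        ys,xs=np.nonzero(r);rr=cv2.minAreaRect(np.c_[xs,ys].astype(np.float32))
        print(t,round(d["confidence"],2),e,px2w(c,rr[0][0],rr[0][1],z).round(),rr)
E
```

```text
turner_grip 0.58 [169.5, 186.9, 193.4, 222.4] [518. 269.  55.] ((181.0205078125, 203.77459716796875), (19.917863845825195, 37.21018600463867), 5.19442892074585)
turner_grip 0.57 [86.8, 207.8, 120.9, 228.9] [477. 500.  55.] ((102.8280029296875, 219.1959991455078), (36.76095962524414, 19.051300048828125), 10.30484676361084)
rest 0.79 [181.8, 246.3, 202.7, 263.7] [372. 237.  30.] ((193.0, 253.5), (17.0, 22.0), 90.0)
rest 0.71 [137.4, 185.5, 163.6, 207.7] [550. 375.  30.] ((147.9099884033203, 195.1300048828125), (25.314424514770508, 19.233304977416992), 8.130102157592773)
rest 0.67 [168.8, 208.1, 192.3, 226.7] [481. 277.  30.] ((180.0, 217.0), (18.0, 24.0), 90.0)
portion_center 0.61 [242.8, 151.6, 270.7, 177.1] [636.  42.  25.] ((256.9094543457031, 165.48301696777344), (23.711790084838867, 22.728919982910156), 10.61965560913086)
bowl 0.69 [357.1, 195.9, 396.2, 232.4] [ 479. -319.   20.] ((376.5, 214.0), (34.0, 35.0), 90.0)
jar 0.8 [389.0, 132.8, 413.3, 157.6] [ 682. -381.   85.] ((399.00006103515625, 143.00001525878906), (18.384775161743164, 26.870054244995117), 45.0)
jar 0.74 [210.9, 99.7, 293.7, 216.6] [643.  54.  85.] ((252.50039672851562, 158.87261962890625), (66.2293472290039, 112.56470489501953), 8.914926528930664)
cup 0.81 [138.7, 140.2, 161.9, 166.4] [673. 362.  60.] ((150.25001525878906, 153.25001525878906), (24.748737335205078, 21.21320343017578), 45.0)
ledge_top 0.75 [214.2, 101.5, 293.5, 216.4] [659.  56.  18.] ((252.2445068359375, 158.96746826171875), (64.85999298095703, 111.65383911132812), 8.806793212890625)
blade_root 0.94 [175.1, 185.4, 192.5, 224.4] [520. 274.  30.] ((181.07318115234375, 204.34146118164062), (19.877676010131836, 38.43017578125), 6.340191841125488)
blade_root 0.86 [82.7, 212.0, 124.7, 231.8] [480. 508.  30.] ((103.14865112304688, 219.1081085205078), (37.1541748046875, 19.234682083129883), 9.462322235107422)
```

View pics/topc.png

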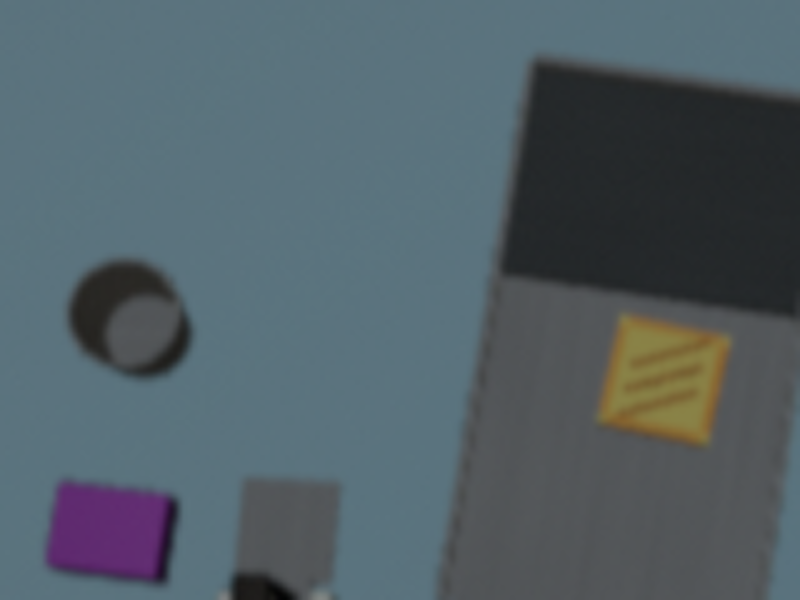

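Run:
```python
from h import *
s=st();c=cams.calibration("wrist")
R,_=cv2.Rodrigues(c["rvec"]);o=-R.T@c["tvec"]
T=Ro.from_euler('xyz',s["ee_rot"],degrees=True).as_matrix()
print("cam in tool",T.T@(o-s["ee_pos"])); print("cam axes in tool\n",(T.T@R.T).round(3))
c=cams.calibration("top")
for n,u,v,z in [("plateTL",125+535/5,90+62/5,20),("ledgeL",125+500/5,90+275/5,20),("ledgeR",285,90+318/5,20),("pTL",125+622/5,90+318/5,24),("pTR",125+730/5,90+338/5,24),("pBR",125+708/5,90+442/5,24),("pBL",125+600/5,90+420/5,24),("bladeL",125+245/5,90+480/5,30),("bladeR",125+340/5,90+482/5,30),("bladeRl",125+332/5,90+575/5,30)]: print(n,px2w(c,u,v,z).round(1))
```

```text
t 0.65 p [ 216.4 -532.8  214. ] r [179.99   0.    22.11] F [-0.6 -0.7 -0.6] T [ 0.05 -0.01 -0.01] w 90.8
cam in tool [  74.66925581    0.54835388 -170.97972477]
cam axes in tool
 [[-0.001 -0.963 -0.268]
 [ 1.    -0.001 -0.   ]
 [ 0.    -0.268  0.963]]
plateTL [844.3 116.5  20. ]
ledgeL [705.2 140.   20. ]
ledgeR [673.6 -46.7  20. ]
pTL [674.9  64.2  24. ]
pTR [660.8  -2.6  24. ]
pBR [595.4  12.7  24. ]
pBL [610.7  78.9  24. ]
bladeL [576.7 296.   30. ]
bladeR [574.2 238.   30. ]
bladeRl [517.2 242.6  30. ]
```

Request:
{"name": "apply_moves", "arguments": {
  "plan": [
    {"jaw":0,"delta_pos":[70,-80,-20],"spin":0.06},
    {"jaw":0,"delta_pos":[135,-160,-20],"spin":0.12},
    {"jaw":0,"delta_pos":[205,-240,-20],"spin":0.18},
    {"jaw":0,"delta_pos":[270,-320,-20],"spin":0.24},
    {"jaw":0,"delta_pos":[340,-400,-20],"spin":0.3},
    {"jaw":0,"delta_pos":[410,-485,-20],"spin":0.36},
    {"jaw":0,"delta_pos":[480,-570,-20],"spin":0.42},
    {"jaw":0,"delta_pos":[548,-649,-20],"spin":0.47}
  ]
}}

```text
time_s: 1.65
ee_pos: [371.9, -56.8, 233.3]
ee_rot: [180.0, -0.1, -4.9]
force: [0.6, -0.8, -0.1]
gripper_width: 90.7
```

Request:
{"name": "apply_moves", "arguments": {
  "plan": [
    {"jaw":0,"delta_pos":[15,-60,0],"spin":0},
    {"jaw":0,"delta_pos":[30,-120,0],"spin":0},
    {"jaw":0,"delta_pos":[45,-180,0],"spin":0},
    {"jaw":0,"delta_pos":[58,-240,0],"spin":0},
    {"jaw":0,"delta_pos":[70,-300,0],"spin":0},
    {"jaw":0,"delta_pos":[79,-340,0],"spin":0},
    {"jaw":0,"delta_pos":[79,-340,0],"spin":0},
    {"jaw":0,"delta_pos":[79,-340,0],"spin":0}
  ]
}}

```text
time_s: 2.65
ee_pos: [479.5, 274.4, 233.2]
ee_rot: [179.9, -0.1, -4.9]
force: [0.2, 0.2, -0.4]
gripper_width: 91.2
```

Run:
```python
from h import *
s=st();f=cams.grab_frame("wrist");save("w1",f,1.5);np.save("w1.npy",f)
import pickle;pickle.dump(cams.calibration("wrist"),open("w1.pkl","wb"))
f=cams.grab_frame("top");save("t1",f,5,(125,100,285,220));f=cams.grab_frame("scene");save("s1",f,5,(225,130,385,250))
```

```text
t 2.65 p [479.5 274.4 233.2] r [ 1.7992e+02 -7.0000e-02 -4.9300e+00] F [ 0.2  0.2 -0.4] T [ 0.06 -0.02  0.02] w 91.2
```

View pics/w1.png

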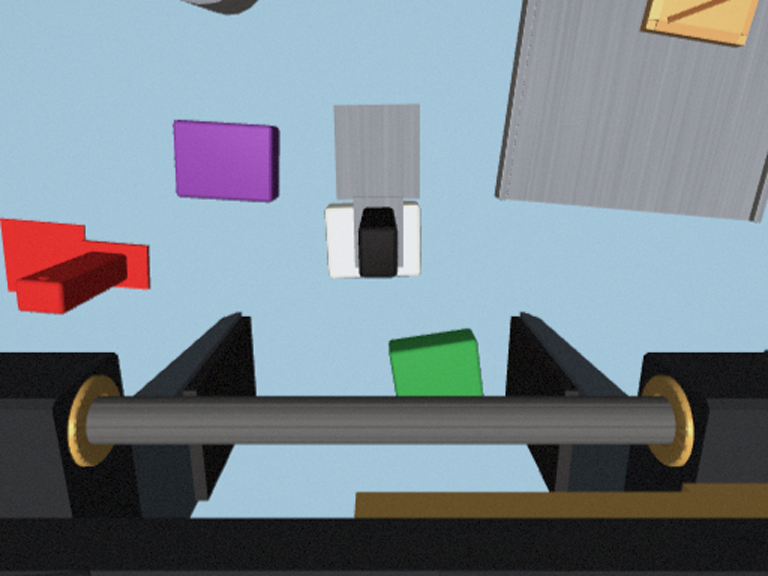

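View pics/s1.png

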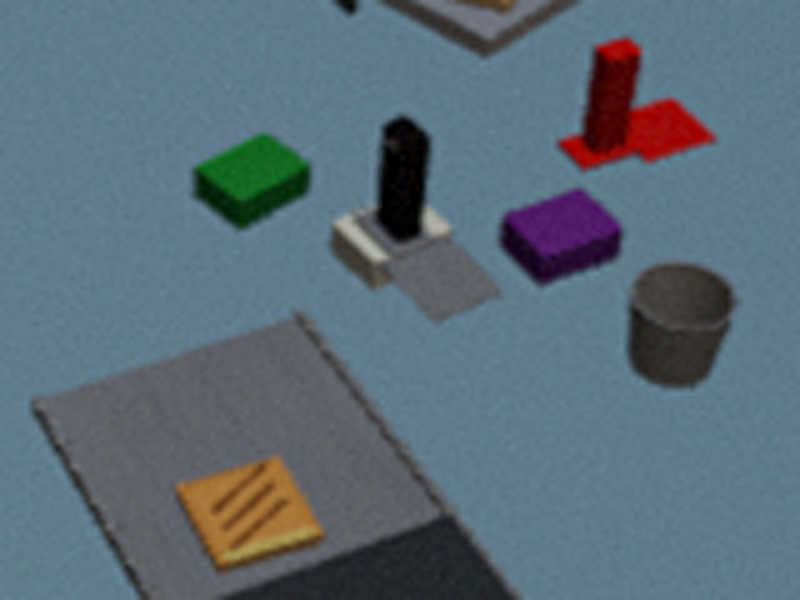

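Run:
```python
from h import *
f=np.load("w1.npy")
g=np.clip((f/255.)**0.6*255,0,255).astype(np.uint8)
save("w1c",g,7,(210,60,290,145))
for d in spotter.masks_of("wrist","turner_grip")[:2]: print(d["extent"],d["confidence"])
```

```text
[222.7, 69.0, 280.2, 188.2] 0.92
[0.0, 148.2, 103.2, 209.5] 0.57
```

View pics/w1c.png

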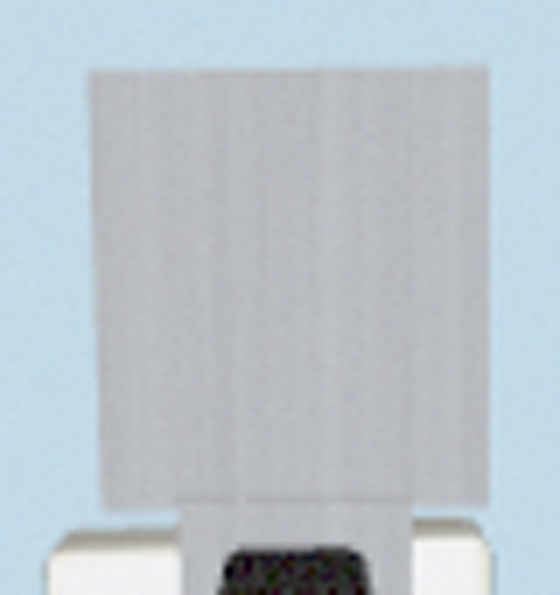

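```bash
cat >> h.py <<'E'
def turner_pts(p,zb):
    # p: grip x,y,yaw,bend ; zb underside z ; returns blade TL,TR,BR,BL (top surface; left=+y)
    x,y,yw,b=p
    L=[(20+65*np.cos(b)-1.6*np.sin(b),30,65*np.sin(b)+1.6*np.cos(b)),(20+65*np.cos(b)-1.6*np.sin(b),-30,65*np.sin(b)+1.6*np.cos(b)),(20,-30,1.6),(20,30,1.6)]
    L=np.array(L);c,s=np.cos(yw),np.sin(yw)
    return np.c_[x+c*L[:,0]-s*L[:,1],y+s*L[:,0]+c*L[:,1],zb+L[:,2]]
E
python3 - <<'E'
from h import *
import pickle
from scipy.optimize import least_squares
c=pickle.load(open("w1.pkl","rb"))
ob=np.array([(222.9,70.3),(279.9,69.7),(279.9,131.9),(224.9,132.9)])
for b in [None,0]:
    fn=lambda p:(w2px(c,turner_pts(p if b is None else [*p[:3],0],30))-ob).ravel()
    r=least_squares(fn,[490,275,-.08,0]);print(r.x,r.fun.round(2), np.degrees(r.x[2]))
# block corners at z=30 : from 1.5x image
for u,v in [(327,205),(420,203),(420,277),(330,277)]: print(px2w(c,u/1.5,v/1.5,30).round(1))
for u,v in [(500,198),(768,221),(529,0)]: print("st",px2w(c,u/1.5,v/1.5,14).round(1))
E
```

```text
[ 4.93532042e+02  2.72491061e+02 -7.30684521e-02 -1.38966923e-01] [ 0.14  0.09 -0.08 -0.19  0.2   0.14 -0.26 -0.03] -4.18651392027302
[ 4.92993381e+02  2.72529734e+02 -7.33339948e-02  0.00000000e+00] [-0.57 -0.35  0.6  -0.63  0.2   0.65 -0.24  0.47] -4.201728399414379
[512.1 308.8  30. ]
[507.6 241.3  30. ]
[452.1 245.1  30. ]
[458.1 312.7  30. ]
st [504.  179.8  14. ]
st [468.5 -23.9  14. ]
st [637.1 156.6  14. ]
```

Request:
{"name": "apply_moves", "arguments": {
  "plan": [
    {"jaw":0,"delta_pos":[14,0.7,30],"spin":-0.013},
    {"jaw":0,"delta_pos":[14,0.7,75],"spin":-0.013},
    {"jaw":0,"delta_pos":[14,0.7,115],"spin":-0.013},
    {"jaw":0,"delta_pos":[14,0.7,150],"spin":-0.013},
    {"jaw":0,"delta_pos":[14,0.7,167],"spin":-0.013},
    {"jaw":0,"delta_pos":[14,0.7,167],"spin":-0.013},
    {"jaw":0.5,"delta_pos":[14,0.7,167],"spin":-0.013},
    {"jaw":0.8,"delta_pos":[14,0.7,167],"spin":-0.013}
  ],
  "squeeze": 30
}}

```text
time_s: 3.85
ee_pos: [494.7, 272.1, 68.1]
ee_rot: [-179.9, -0.2, -4.3]
force: [0.4, -0.2, 0.6]
gripper_width: 74.3
```

Request:
{"name": "apply_moves", "arguments": {
  "plan": [
    {"jaw":0.9,"delta_pos":[0,0,0],"spin":0},
    {"jaw":1,"delta_pos":[0,0,0],"spin":0},
    {"jaw":1,"delta_pos":[0,0,0],"spin":0},
    {"jaw":1,"delta_pos":[0,0,0],"spin":0},
    {"jaw":1,"delta_pos":[0,0,0],"spin":0},
    {"jaw":1,"delta_pos":[0,0,0],"spin":0},
    {"jaw":1,"delta_pos":[0,0,0],"spin":0},
    {"jaw":1,"delta_pos":[0,0,0],"spin":0}
  ],
  "squeeze": 45
}}

```text
time_s: 4.85
ee_pos: [494.9, 272.3, 68.1]
ee_rot: [-179.9, -0.3, -4.3]
force: [0.0, 0.9, 0.2]
gripper_width: 21.7
```

Run:
```python
from h import *
s=st();f=cams.grab_frame("wrist");save("w2",f,1.5)
```

```text
t 4.85 p [494.9 272.3  68.1] r [-179.93   -0.26   -4.29] F [0.  0.9 0.2] T [ 0.29 -0.09 -0.02] w 21.7
```

View pics/w2.png

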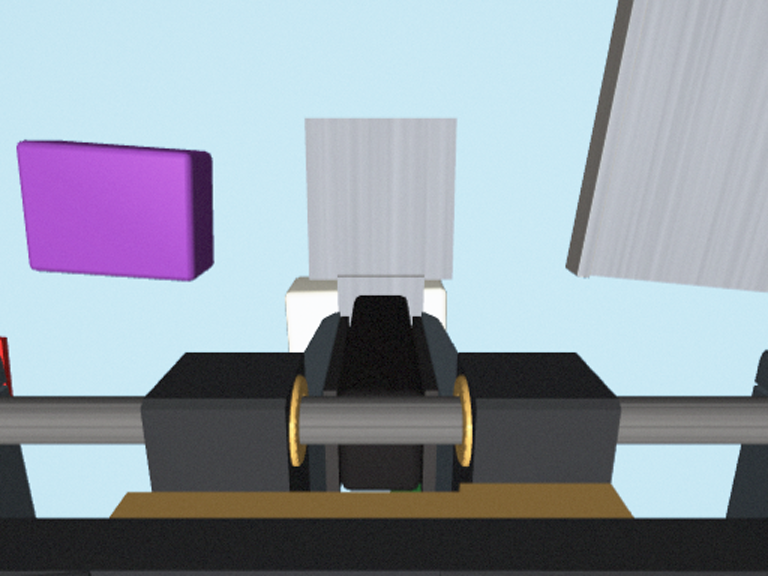

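Request:
{"name": "apply_moves", "arguments": {
  "plan": [
    {"jaw":1,"delta_pos":[0,0,-20],"spin":0},
    {"jaw":1,"delta_pos":[0,0,-45],"spin":0},
    {"jaw":1,"delta_pos":[0,0,-60],"spin":0},
    {"jaw":1,"delta_pos":[3,50,-60],"spin":0.03},
    {"jaw":1,"delta_pos":[5,105,-60],"spin":0.06},
    {"jaw":1,"delta_pos":[7,160,-60],"spin":0.098},
    {"jaw":1,"delta_pos":[9,208,-60],"spin":0.098},
    {"jaw":1,"delta_pos":[9,208,-60],"spin":0.098}
  ]
}}

```text
time_s: 5.9
ee_pos: [487.0, 61.4, 127.6]
ee_rot: [-180.0, -0.2, -10.2]
force: [0.4, 0.2, -1.5]
gripper_width: 21.8
```

Run:
```python
from h import *
import pickle
s=st();f=cams.grab_frame("wrist");save("w3",f,1.5);np.save("w3.npy",f)
pickle.dump((s,cams.calibration("wrist")),open("w3.pkl","wb"))
```

```text
t 5.9 p [487.   61.4 127.6] r [-1.7997e+02 -1.6000e-01 -1.0160e+01] F [ 0.4  0.2 -1.5] T [0.11 0.02 0.01] w 21.8
```

View pics/w3.png

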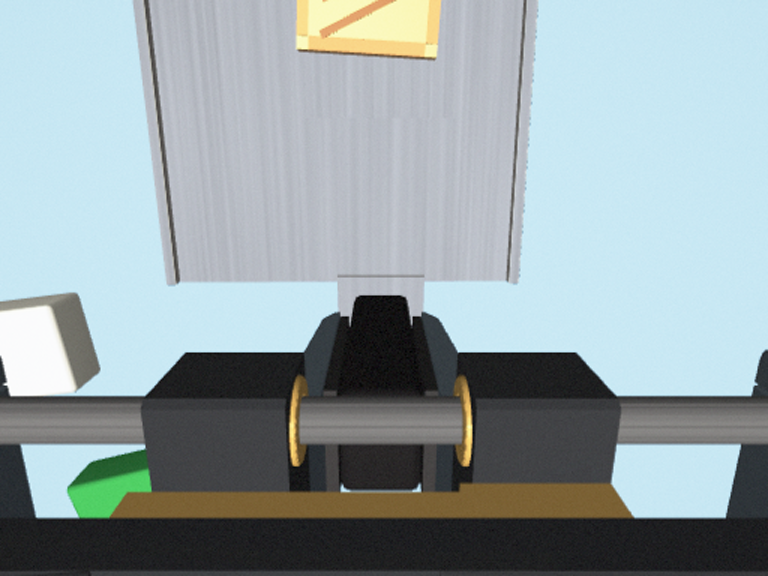

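Run:
```python
from h import *
g=cv2.imread("pics/w2.png")
a=g[100:140,290:330];b=g[100:140,440:480];c=g[262:302,290:330];d=g[262:302,440:480]
cv2.imwrite("pics/w2c.png",np.vstack([np.hstack([cv2.resize(i,None,fx=7,fy=7,interpolation=cv2.INTER_CUBIC) for i in r]) for r in [(a,b),(c,d)]]))
# subpixel edges rows
G=cv2.cvtColor(g,cv2.COLOR_BGR2GRAY).astype(float)
print("L/R by row")
for v in range(125,270,20):
    row=G[v-3:v+4].mean(0);l=row[295:320];r=row[445:465]
    e=lambda s,o:o+np.interp((s[0]+s[-1])/2,*(lambda x,y:(x,y))(*( (s,np.arange(len(s))) if s[-1]>s[0] else (s[::-1],np.arange(len(s))[::-1]))))
    print(v,e(np.minimum.accumulate(l),295).round(2),e(np.maximum.accumulate(r),445).round(2))
```

```text
L/R by row
125 304.31 456.4
145 305.08 455.64
165 305.52 455.26
185 306.28 454.38
205 306.79 453.93
225 307.22 453.42
245 307.88 452.7
265 308.47 452.33
```

View pics/w2c.png

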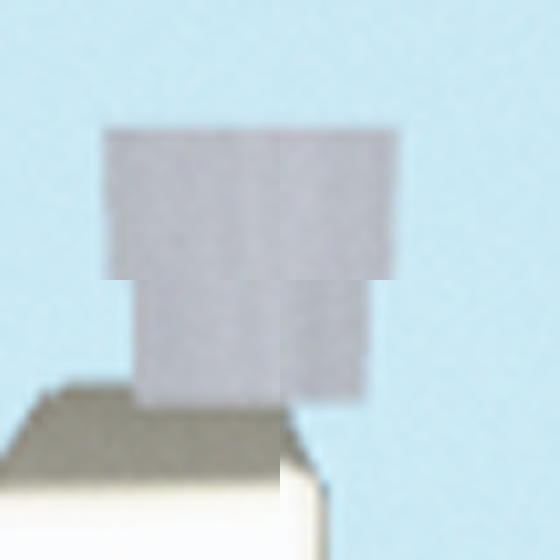

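Run:
```python
from h import *
import pickle
from scipy.optimize import least_squares
s,c=pickle.load(open("w3.pkl","rb"))
# work in tool frame: build cam calibration relative to level tool at origin yaw0 (x fwd,y left,z up at TCP)
R,_=cv2.Rodrigues(c["rvec"]);t=np.array(c["tvec"]).ravel()
W=Ro.from_euler('xyz',s["ee_rot"],degrees=True).as_matrix()@np.diag([1,-1,-1.])
Rl=R@W; tl=R@s["ee_pos"]+t
cl=dict(camera_matrix=c["camera_matrix"],rvec=cv2.Rodrigues(Rl)[0],tvec=tl)
pickle.dump(cl,open("handcam.pkl","wb"))
ob=(np.array([(304.1,118.3),(456.6,118.3),(451.9,279.2),(308.9,279.7)])+.5)/1.5-.5
fn=lambda p:(w2px(cl,turner_pts(p[:4],p[4]))-ob).ravel()
r=least_squares(fn,[0,0,0,0,-36]);print(r.x.round(3),r.fun.round(2))
for b in [-.15,-.1,-.05,0,.05]:
    q=least_squares(lambda p:fn([p[0],p[1],p[2],b,p[3]]),[0,0,0,-36]);print(b,q.x.round(2),q.cost.round(3))
print("foot edge px->", px2w(cl,381/1.5,276/1.5,r.x[4]+4))
c3=c
for z in (10,14):print("st near corners",z,[px2w(c3,(u+.5)/1.5-.5,(v+.5)/1.5-.5,z+zz).round(1) for u,v,zz in [(178,282,0),(509,282,0),(142,0,6),(538,0,6)]])
print("portion",[px2w(c3,u/1.5,v/1.5,zz).round(1) for u,v,zz in [(298,50,14),(436,58,14),(298,40,23),(439,47,23)]])
```

```text
[-1.5220e+00  6.8500e-01  1.0000e-03 -5.2000e-02 -3.9266e+01] [ 0.02 -0.06 -0.08 -0.17 -0.18  0.25  0.24 -0.02]
-0.15 [ -0.83   0.68   0.   -36.46] 1.099
-0.1 [ -1.24   0.68   0.   -38.01] 0.356
-0.05 [ -1.53   0.68   0.   -39.31] 0.097
0 [ -1.71   0.69   0.   -40.37] 0.473
0.05 [ -1.76   0.69   0.   -41.18] 1.754
foot edge px-> [ 20.58635608   0.37331112 -35.26613023]
st near corners 10 [array([503.7, 179.3,  10. ]), array([469.7, -10.9,  10. ]), array([648.3, 153.7,  16. ]), array([613.6, -39.8,  16. ])]
st near corners 14 [array([504.5, 177.5,  14. ]), array([471., -10.,  14.]), array([647. , 152.2,  20. ]), array([612.8, -38.6,  20. ])]
portion [array([612.5,  82.5,  14. ]), array([596.3,  13.5,  14. ]), array([615.3,  80.5,  23. ]), array([599.9,  12.4,  23. ])]
```

Request:
{"name": "apply_moves", "arguments": {
  "plan": [
    {"jaw":1,"delta_pos":[0,-6,15],"spin":0},
    {"jaw":1,"delta_pos":[0,-6,35],"spin":0},
    {"jaw":1,"delta_pos":[0,-6,50],"spin":0},
    {"jaw":1,"delta_pos":[0,-6,60],"spin":0},
    {"jaw":1,"delta_pos":[0,-6,63],"spin":0},
    {"jaw":1,"delta_pos":[0,-6,65],"spin":0},
    {"jaw":1,"delta_pos":[0,-6,65],"spin":0},
    {"jaw":1,"delta_pos":[0,-6,65],"spin":0}
  ]
}}

```text
time_s: 6.95
ee_pos: [489.1, 68.9, 63.1]
ee_rot: [-179.9, -0.2, -10.1]
force: [-0.1, -0.2, -1.6]
gripper_width: 21.5
```

Run:
```python
from h import *
import pickle
s=st();f=cams.grab_frame("wrist");save("w4",f,1.5);np.save("w4.npy",f)
pickle.dump((s,cams.calibration("wrist")),open("w4.pkl","wb"))
```

```text
t 6.95 p [489.1  68.9  63.1] r [-179.89   -0.25  -10.09] F [-0.1 -0.2 -1.6] T [ 0.01  0.07 -0.03] w 21.5
```

View pics/w4.png

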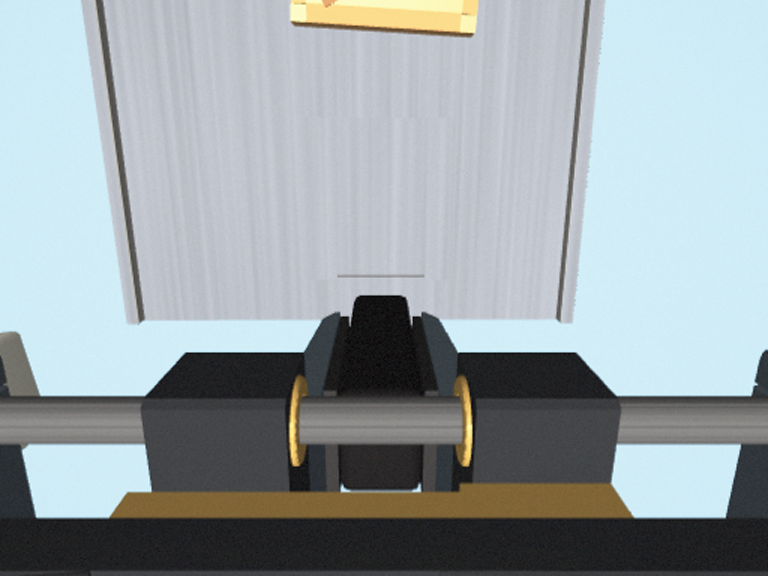

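Request:
{"name": "apply_moves", "arguments": {
  "plan": [
    {"jaw":1,"delta_pos":[0,0,1],"spin":0},
    {"jaw":1,"delta_pos":[0,0,2],"spin":0},
    {"jaw":1,"delta_pos":[0,0,3],"spin":0},
    {"jaw":1,"delta_pos":[0,0,4],"spin":0},
    {"jaw":1,"delta_pos":[0,0,4.5],"spin":0},
    {"jaw":1,"delta_pos":[0,0,5],"spin":0},
    {"jaw":1,"delta_pos":[0,0,5],"spin":0},
    {"jaw":1,"delta_pos":[0,0,5],"spin":0}
  ]
}}

```text
time_s: 8.0
ee_pos: [489.1, 68.9, 58.1]
ee_rot: [-179.9, -0.2, -10.1]
force: [0.6, -0.6, -1.8]
gripper_width: 22.0
```

Request:
{"name": "apply_moves", "arguments": {
  "plan": [
    {"jaw":1,"delta_pos":[0,0,0.5],"spin":0},
    {"jaw":1,"delta_pos":[0,0,1],"spin":0},
    {"jaw":1,"delta_pos":[0,0,1.5],"spin":0},
    {"jaw":1,"delta_pos":[0,0,2],"spin":0},
    {"jaw":1,"delta_pos":[0,0,2],"spin":0},
    {"jaw":1,"delta_pos":[0,0,2],"spin":0},
    {"jaw":1,"delta_pos":[0,0,2],"spin":0},
    {"jaw":1,"delta_pos":[0,0,2],"spin":0}
  ]
}}

```text
time_s: 9.0
ee_pos: [489.1, 68.9, 56.1]
ee_rot: [-179.9, -0.2, -10.1]
force: [0.8, -0.5, -2.0]
gripper_width: 22.0
```

Request:
{"name": "apply_moves", "arguments": {
  "plan": [
    {"jaw":1,"delta_pos":[0,0,0.5],"spin":0},
    {"jaw":1,"delta_pos":[0,0,1],"spin":0},
    {"jaw":1,"delta_pos":[0,0,1.5],"spin":0},
    {"jaw":1,"delta_pos":[0,0,1.5],"spin":0},
    {"jaw":1,"delta_pos":[0,0,1.5],"spin":0},
    {"jaw":1,"delta_pos":[0,0,1.5],"spin":0},
    {"jaw":1,"delta_pos":[0,0,1.5],"spin":0},
    {"jaw":1,"delta_pos":[0,0,1.5],"spin":0}
  ]
}}

```text
time_s: 10.0
ee_pos: [489.1, 68.9, 54.6]
ee_rot: [-179.9, -0.2, -10.1]
force: [-0.3, -0.7, -1.7]
gripper_width: 21.8
```

Request:
{"name": "apply_moves", "arguments": {
  "plan": [
    {"jaw":1,"delta_pos":[0,0,0.5],"spin":0},
    {"jaw":1,"delta_pos":[0,0,1],"spin":0},
    {"jaw":1,"delta_pos":[0,0,1.5],"spin":0},
    {"jaw":1,"delta_pos":[0,0,1.5],"spin":0},
    {"jaw":1,"delta_pos":[0,0,1.5],"spin":0},
    {"jaw":1,"delta_pos":[0,0,1.5],"spin":0},
    {"jaw":1,"delta_pos":[0,0,1.5],"spin":0},
    {"jaw":1,"delta_pos":[0,0,1.5],"spin":0}
  ]
}}

```text
time_s: 11.0
ee_pos: [489.1, 68.9, 53.1]
ee_rot: [-179.9, -0.2, -10.1]
force: [-0.1, 0.1, -2.0]
gripper_width: 21.5
```

Request:
{"name": "apply_moves", "arguments": {
  "plan": [
    {"jaw":1,"delta_pos":[0,0,0.5],"spin":0},
    {"jaw":1,"delta_pos":[0,0,1],"spin":0},
    {"jaw":1,"delta_pos":[0,0,1.5],"spin":0},
    {"jaw":1,"delta_pos":[0,0,1.5],"spin":0},
    {"jaw":1,"delta_pos":[0,0,1.5],"spin":0},
    {"jaw":1,"delta_pos":[0,0,1.5],"spin":0},
    {"jaw":1,"delta_pos":[0,0,1.5],"spin":0},
    {"jaw":1,"delta_pos":[0,0,1.5],"spin":0}
  ]
}}

```text
time_s: 12.0
ee_pos: [489.1, 68.9, 52.0]
ee_rot: [-179.9, -0.3, -10.1]
force: [-3.6, -0.2, 5.7]
gripper_width: 22.0
```

Run:
```python
from h import *
import pickle
s=st()
W=Ro.from_euler('xyz',s["ee_rot"],degrees=True).as_matrix();print("tool F",W.T@s["force"],"T",W.T@s["torque"])
f=cams.grab_frame("wrist");save("w5",f,1.5);np.save("w5.npy",f)
pickle.dump((s,cams.calibration("wrist")),open("w5.pkl","wb"))
f=cams.grab_frame("scene");save("s5",f,5,(220,160,360,280))
```

```text
t 12.0 p [489.1  68.9  52. ] r [-179.89   -0.26  -10.09] F [-3.6 -0.2  5.7] T [-0.1   0.1  -0.03] w 22.0
tool F [-3.46031443  0.78624968 -5.72487444] T [-0.11197823 -0.07713249  0.0297992 ]
```

View pics/w5.png

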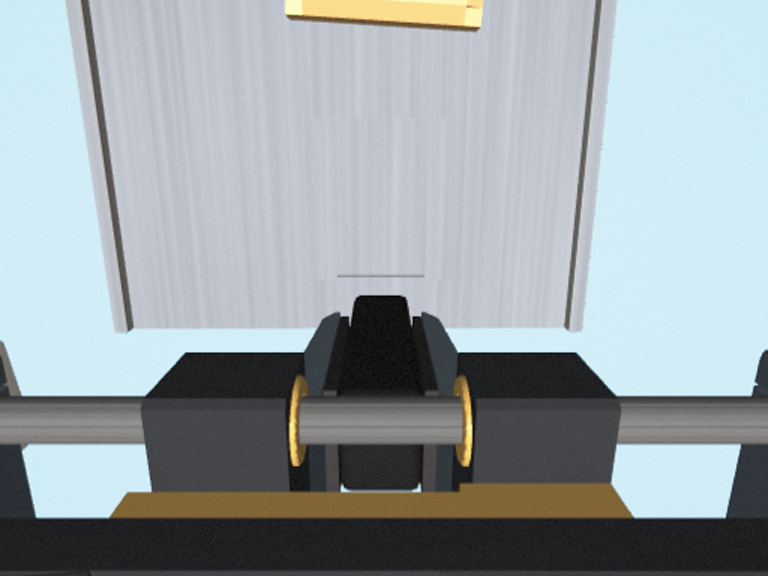

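View pics/s5.png

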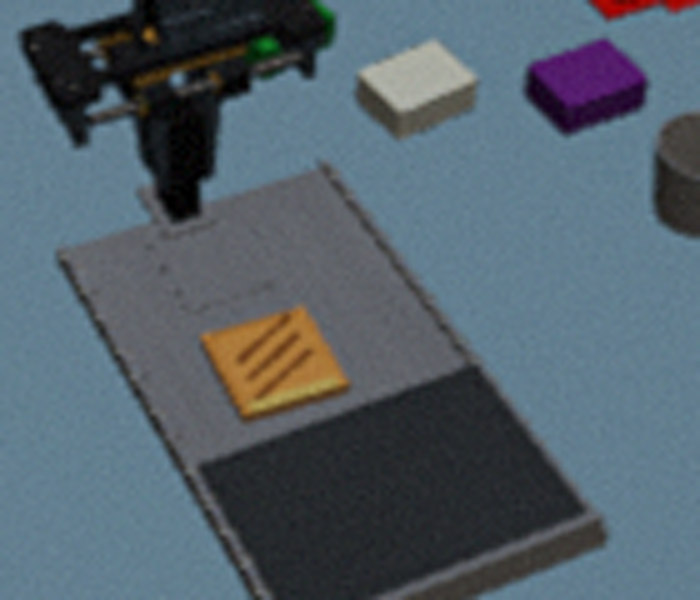

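```bash
cat > fl.py <<'E'
from h import *
import pickle
def edges(n,rows):
    f=np.load(n+".npy");return f
for n,pts in [("w3",[(178,282),(509,282)]),("w4",[(142,322),(561,322)]),("w5",[(131,330),(569,330)])]:
    s,c=pickle.load(open(n+".pkl","rb"))
    for z in (8,10,12,14,16):
        a,b=[px2w(c,(u+.5)/1.5-.5,(v+.5)/1.5-.5,z) for u,v in pts]
        print(n,z,np.linalg.norm(a-b).round(1),((a+b)/2).round(1),np.degrees(np.arctan2(-(a-b)[0],(a-b)[1])).round(2))
g=cv2.imread("pics/w5.png");cv2.imwrite("pics/w5c.png",np.hstack([cv2.resize(x,None,fx=5,fy=5,interpolation=cv2.INTER_CUBIC) for x in (g[270:350,90:170],g[270:350,530:610])]))
E
python3 fl.py
```

```text
w3 8 194.5 [486.2  84.4   8. ] -10.12
w3 10 193.2 [486.7  84.2  10. ] -10.12
w3 12 191.8 [487.2  84.   12. ] -10.12
w3 14 190.5 [487.7  83.7  14. ] -10.12
w3 16 189.1 [488.2  83.5  16. ] -10.12
w4 8 195.7 [484.7  82.6   8. ] -10.11
w4 10 194.0 [485.4  82.3  10. ] -10.11
w4 12 192.3 [486.1  82.1  12. ] -10.11
w4 14 190.5 [486.7  81.8  14. ] -10.11
w4 16 188.8 [487.4  81.6  16. ] -10.11
w5 8 195.5 [485.   82.7   8. ] -10.11
w5 10 193.7 [485.7  82.4  10. ] -10.11
w5 12 191.9 [486.4  82.1  12. ] -10.11
w5 14 190.0 [487.1  81.9  14. ] -10.11
w5 16 188.2 [487.8  81.6  16. ] -10.11
```

View pics/w5c.png

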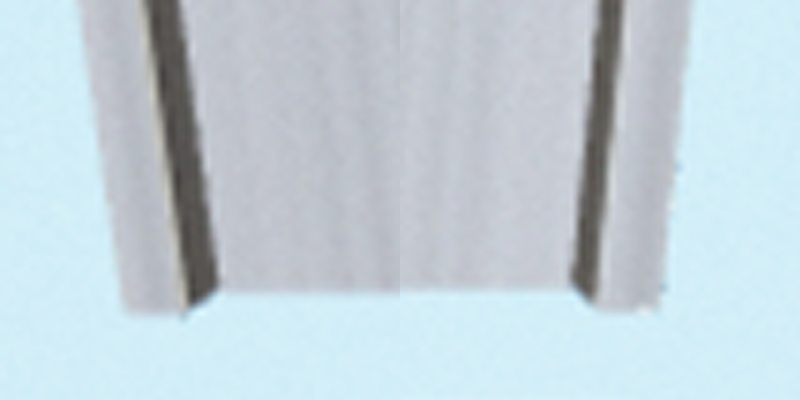

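Request:
{"name": "apply_moves", "arguments": {
  "plan": [
    {"jaw":1,"delta_pos":[0,0,-4.5],"spin":0},
    {"jaw":1,"delta_pos":[8,0,-4.5],"spin":0},
    {"jaw":1,"delta_pos":[16,0,-4.5],"spin":0},
    {"jaw":1,"delta_pos":[24,0,-4.5],"spin":0},
    {"jaw":1,"delta_pos":[30,0,-4.5],"spin":0},
    {"jaw":1,"delta_pos":[35,0,-4.5],"spin":0},
    {"jaw":1,"delta_pos":[40,0,-4.5],"spin":0},
    {"jaw":1,"delta_pos":[43,0,-4.5],"spin":0}
  ]
}}

```text
time_s: 13.1
ee_pos: [531.6, 61.4, 56.7]
ee_rot: [-179.9, -0.3, -10.1]
force: [-0.5, 0.9, -2.4]
gripper_width: 21.8
```

Run:
```python
from h import *
import pickle
s=st()
f=cams.grab_frame("wrist");save("w6",f,1.5);np.save("w6.npy",f)
pickle.dump((s,cams.calibration("wrist")),open("w6.pkl","wb"))
f=cams.grab_frame("scene");save("s6",f,5,(220,160,360,280))
```

```text
t 13.1 p [531.6  61.4  56.7] r [-179.89   -0.25  -10.09] F [-0.5  0.9 -2.4] T [0.06 0.11 0.  ] w 21.8
```

View pics/w6.png

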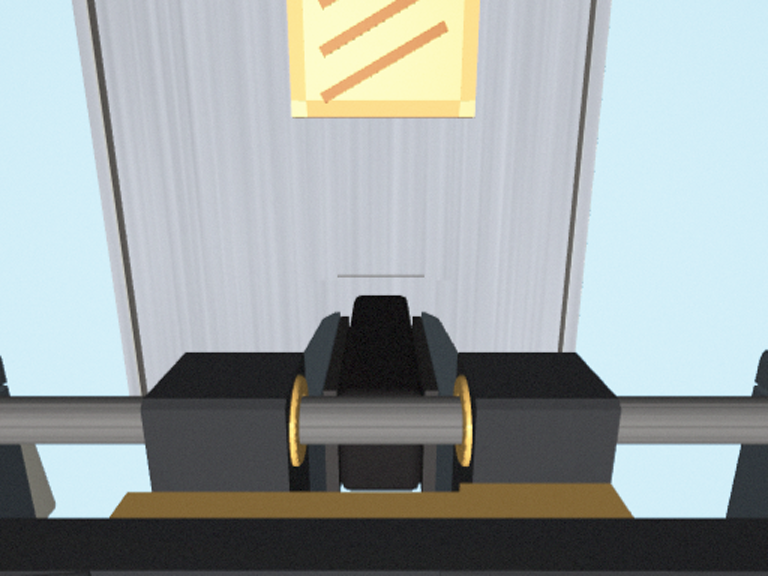

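View pics/s6.png

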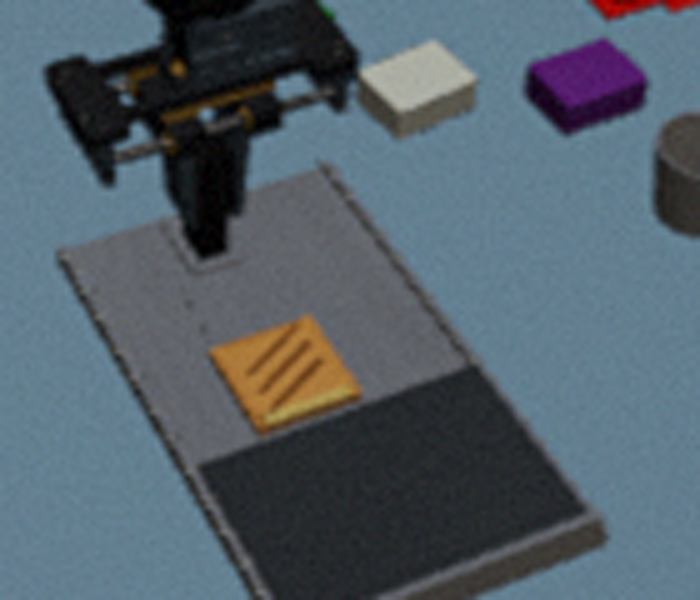

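Request:
{"name": "apply_moves", "arguments": {
  "plan": [
    {"jaw":1,"delta_pos":[2,0,0],"spin":0},
    {"jaw":1,"delta_pos":[4,0,0],"spin":0},
    {"jaw":1,"delta_pos":[5.5,0,0],"spin":0},
    {"jaw":1,"delta_pos":[6.5,0,0],"spin":0},
    {"jaw":1,"delta_pos":[7,0,0],"spin":0},
    {"jaw":1,"delta_pos":[7.5,0,0],"spin":0},
    {"jaw":1,"delta_pos":[7.5,0,0],"spin":0},
    {"jaw":1,"delta_pos":[7.5,0,0],"spin":0}
  ]
}}

```text
time_s: 14.2
ee_pos: [539.3, 60.0, 56.8]
ee_rot: [-179.9, -0.3, -10.1]
force: [-1.4, -0.2, -2.7]
gripper_width: 21.7
```

Request:
{"name": "apply_moves", "arguments": {
  "plan": [
    {"jaw":1,"delta_pos":[0.5,0,0],"spin":0},
    {"jaw":1,"delta_pos":[1,0,0],"spin":0},
    {"jaw":1,"delta_pos":[1.5,0,0],"spin":0},
    {"jaw":1,"delta_pos":[1.5,0,0],"spin":0},
    {"jaw":1,"delta_pos":[1.5,0,0],"spin":0},
    {"jaw":1,"delta_pos":[1.5,0,0],"spin":0},
    {"jaw":1,"delta_pos":[1.5,0,0],"spin":0},
    {"jaw":1,"delta_pos":[1.5,0,0],"spin":0}
  ]
}}

```text
time_s: 15.2
ee_pos: [539.9, 59.9, 56.7]
ee_rot: [-179.9, -0.2, -10.1]
force: [-5.9, 0.8, 0.4]
gripper_width: 21.5
```

Request:
{"name": "apply_moves", "arguments": {
  "plan": [
    {"jaw":1,"delta_pos":[-3,0,0],"spin":0},
    {"jaw":1,"delta_pos":[-8,0,0],"spin":0},
    {"jaw":1,"delta_pos":[-8,0,1],"spin":0},
    {"jaw":1,"delta_pos":[-8,0,2],"spin":0},
    {"jaw":1,"delta_pos":[-8,0,3],"spin":0},
    {"jaw":1,"delta_pos":[-8,0,3.8],"spin":0},
    {"jaw":1,"delta_pos":[-8,0,4.3],"spin":0},
    {"jaw":1,"delta_pos":[-8,0,4.3],"spin":0}
  ]
}}

```text
time_s: 16.2
ee_pos: [532.1, 61.2, 52.4]
ee_rot: [-179.9, -0.2, -10.1]
force: [-0.1, -0.2, -2.0]
gripper_width: 21.9
```

Request:
{"name": "apply_moves", "arguments": {
  "plan": [
    {"jaw":1,"delta_pos":[0,0,0.2],"spin":0},
    {"jaw":1,"delta_pos":[3,0,0.3],"spin":0},
    {"jaw":1,"delta_pos":[6,0,0.3],"spin":0},
    {"jaw":1,"delta_pos":[8,0,0.3],"spin":0},
    {"jaw":1,"delta_pos":[9.5,0,0.3],"spin":0},
    {"jaw":1,"delta_pos":[11,0,0.3],"spin":0},
    {"jaw":1,"delta_pos":[11,0,0.3],"spin":0},
    {"jaw":1,"delta_pos":[11,0,0.3],"spin":0}
  ]
}}

```text
time_s: 17.2
ee_pos: [542.4, 59.4, 52.2]
ee_rot: [-179.9, -0.2, -10.1]
force: [-4.4, 2.0, 5.1]
gripper_width: 21.9
```

Run:
```python
from h import *
s=st()
f=cams.grab_frame("wrist");save("w7",f,1.5)
f=cams.grab_frame("scene");save("s7",f,5,(220,160,360,280))
```

```text
t 17.2 p [542.4  59.4  52.2] r [-1.799e+02 -1.600e-01 -1.009e+01] F [-4.4  2.   5.1] T [0.17 0.53 0.03] w 21.9
```

View pics/w7.png

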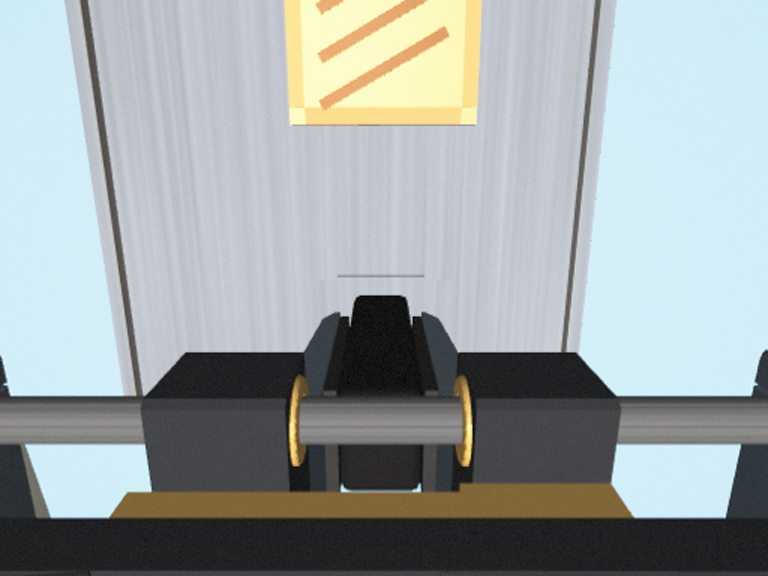

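View pics/s7.png

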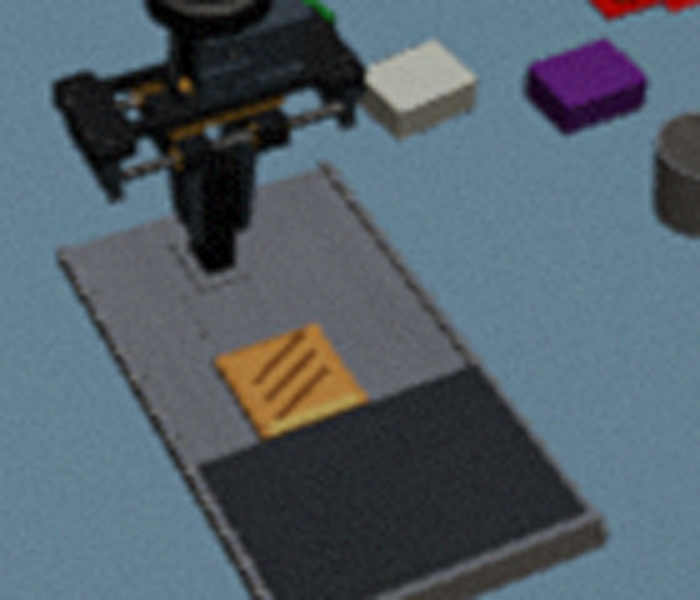

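Request:
{"name": "apply_moves", "arguments": {
  "plan": [
    {"jaw":1,"delta_pos":[0.5,0,-0.2],"spin":0},
    {"jaw":1,"delta_pos":[2,0,-0.2],"spin":0},
    {"jaw":1,"delta_pos":[3.5,0,-0.3],"spin":0},
    {"jaw":1,"delta_pos":[5,0,-0.5],"spin":0},
    {"jaw":1,"delta_pos":[6.5,0,-0.7],"spin":0},
    {"jaw":1,"delta_pos":[8,0,-1],"spin":0},
    {"jaw":1,"delta_pos":[8,0,-1],"spin":0},
    {"jaw":1,"delta_pos":[8,0,-1],"spin":0}
  ]
}}

```text
time_s: 18.3
ee_pos: [550.6, 57.9, 53.3]
ee_rot: [-179.9, -0.2, -10.1]
force: [0.9, -1.1, -2.3]
gripper_width: 22.0
```

Run:
```python
from h import *
s=st()
f=cams.grab_frame("wrist");save("w8",f,1.5)
f=cams.grab_frame("scene");save("s8",f,5,(220,160,360,280))
```

```text
t 18.3 p [550.6  57.9  53.3] r [-179.9    -0.18  -10.1 ] F [ 0.9 -1.1 -2.3] T [ 0.08  0.07 -0.02] w 22.0
```

View pics/w8.png

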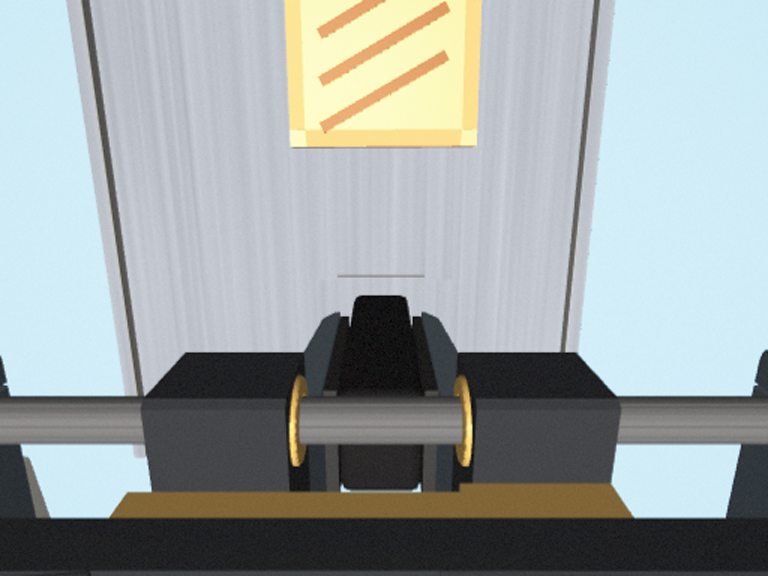

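View pics/s8.png

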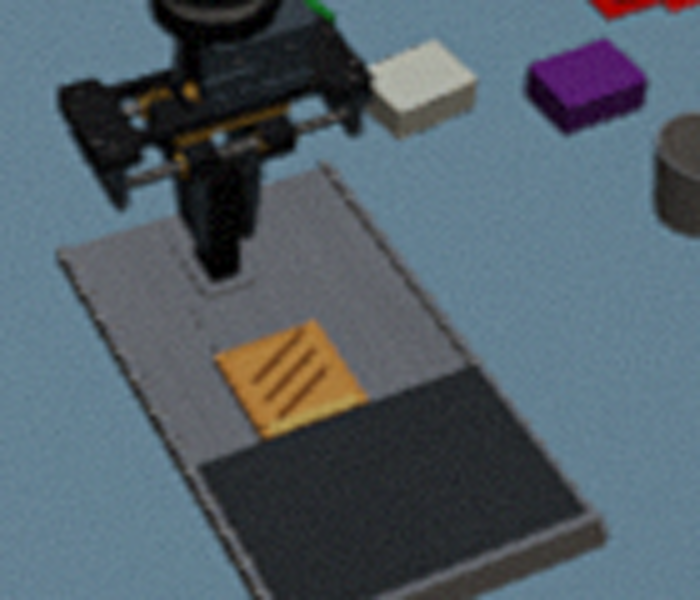

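```bash
cat > traj.py <<'E'
import numpy as np
V=np.array([(6,0),(0,2.5),(0,11.5),(6,14),(64,14),(70,11.5),(70,2.5),(64,0)],float)
E=np.concatenate([np.linspace(V[i],V[(i+1)%8],200) for i in range(8)])
def pose(th):
    u=np.array([-np.cos(th),np.sin(th)]);n=np.array([np.sin(th),np.cos(th)])
    W=E[:,:1]*u+E[:,1:]*n
    z0=-W[:,1].min(); W[:,1]+=z0
    x0=-W[W[:,1]<=8.0,0].max()
    o=np.array([x0,z0])
    return o,u,n
if __name__=="__main__":
    for d in range(0,121,5):
        o,u,n=pose(np.radians(d)); com=o+35*u+7*n
        print(d,"com",com.round(1),"s55",(o+55*u).round(1),"s48",(o+48*u).round(1),"near",(o+70*u+2.5*n).round(1))
E
python3 traj.py
```

```text
0 com [-35.   7.] s55 [-55.   0.] s48 [-48.   0.] near [-70.    2.5]
5 com [-35.    9.5] s55 [-55.5   4.3] s48 [-48.6   3.7] near [-70.3   8.1]
10 com [-34.8  11.9] s55 [-55.8   8.5] s48 [-48.9   7.3] near [-70.1  13.6]
15 com [-34.6  14.3] s55 [-55.7  12.7] s48 [-48.9  10.9] near [-69.5  19. ]
20 com [-34.1  16.5] s55 [-55.3  16.8] s48 [-48.8  14.4] near [-68.6  24.2]
25 com [-33.5  18.9] s55 [-54.6  21. ] s48 [-48.3  18. ] near [-67.2  29.6]
30 com [-32.6  21.4] s55 [-53.4  25.3] s48 [-47.3  21.8] near [-65.1  35. ]
35 com [-31.3  23.8] s55 [-51.6  29.5] s48 [-45.9  25.5] near [-62.5  40.2]
40 com [-29.7  25.9] s55 [-49.5  33.4] s48 [-44.2  28.9] near [-59.4  45. ]
45 com [-27.9  27.9] s55 [-47.   37.1] s48 [-42.1  32.2] near [-55.9  49.5]
50 com [-25.9  29.7] s55 [-44.2  40.5] s48 [-39.7  35.2] near [-51.9  53.6]
55 com [-23.8  31.3] s55 [-41.   43.6] s48 [-37.   37.9] near [-47.5  57.3]
60 com [-21.4  32.6] s55 [-37.5  46.4] s48 [-34.   40.3] near [-42.8  60.6]
65 com [-18.9  33.6] s55 [-33.7  48.8] s48 [-30.7  42.4] near [-37.7  63.4]
70 com [-16.4  34.4] s55 [-29.8  50.8] s48 [-27.4  44.3] near [-32.6  65.8]
75 com [-14.2  35. ] s55 [-26.1  52.5] s48 [-24.3  45.7] near [-27.6  67.6]
80 com [-11.9  35.2] s55 [-22.3  53.7] s48 [-21.1  46.8] near [-22.4  68.9]
85 com [-9.5 35.3] s55 [-18.2  54.6] s48 [-17.6  47.6] near [-17.   69.7]
90 com [-7. 35.] s55 [-14.  55.] s48 [-14.  48.] near [-11.5  70. ]
95 com [-4.6 35.3] s55 [-9.9 55.8] s48 [-10.5  48.8] near [-6.1 70.5]
100 com [-2.3 35.2] s55 [-5.7 56.2] s48 [-6.9 49.3] near [-0.6 70.5]
105 com [-0. 35.] s55 [-1.6 56.1] s48 [-3.4 49.3] near [ 4.7 69.9]
110 com [ 2.2 34.4] s55 [ 2.5 55.6] s48 [ 0.1 49. ] near [10.  68.9]
115 com [ 4.3 33.6] s55 [ 6.4 54.7] s48 [ 3.5 48.4] near [15.  67.2]
120 com [ 6.1 32.6] s55 [10.  53.4] s48 [ 6.5 47.3] near [19.7 65.1]
```

Request:
{"name": "apply_moves", "arguments": {
  "plan": [
    {"jaw":1,"delta_pos":[1.5,0,-3],"spin":0},
    {"jaw":1,"delta_pos":[2.5,0,-7],"spin":0},
    {"jaw":1,"delta_pos":[3,0,-11],"spin":0},
    {"jaw":1,"delta_pos":[3.5,0,-15],"spin":0},
    {"jaw":1,"delta_pos":[4,0,-19],"spin":0},
    {"jaw":1,"delta_pos":[5,0,-22],"spin":0},
    {"jaw":1,"delta_pos":[5.5,0,-24],"spin":0},
    {"jaw":1,"delta_pos":[5.5,0,-24],"spin":0}
  ]
}}

```text
time_s: 19.4
ee_pos: [556.0, 56.9, 77.5]
ee_rot: [-179.9, -0.2, -10.1]
force: [1.0, -0.2, -2.0]
gripper_width: 21.7
```

Run:
```python
from h import *
s=st()
f=cams.grab_frame("wrist");save("w9",f,1.5)
f=cams.grab_frame("scene");save("s9",f,5,(220,160,360,280))
```

```text
t 19.4 p [556.   56.9  77.5] r [-179.89   -0.2   -10.09] F [ 1.  -0.2 -2. ] T [ 0.03  0.14 -0.01] w 21.7
```

View pics/w9.png

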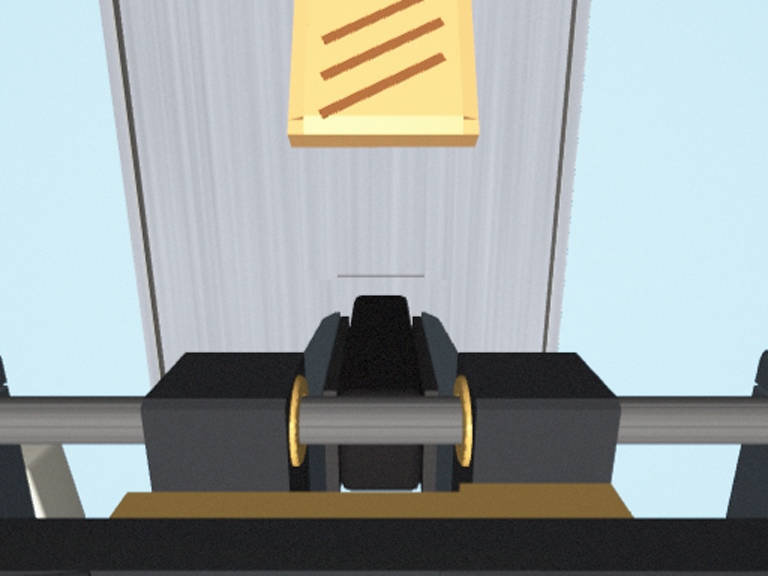

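View pics/s9.png

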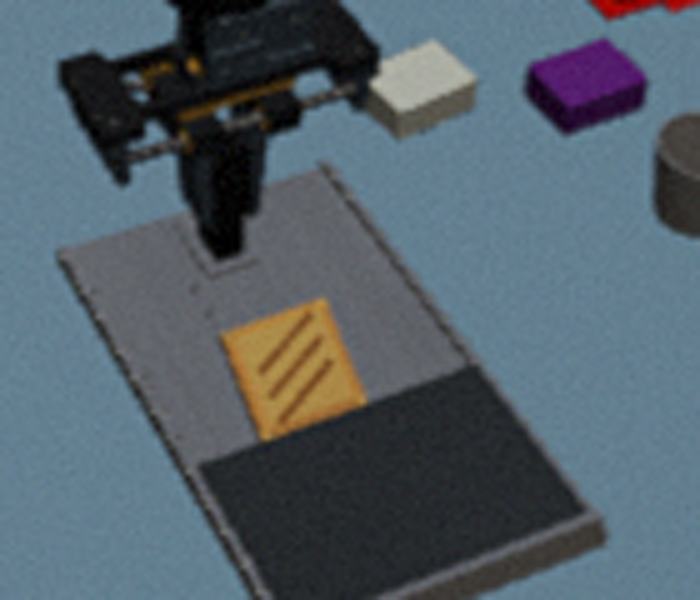

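Request:
{"name": "apply_moves", "arguments": {
  "plan": [
    {"jaw":1,"delta_pos":[1.5,0,-4],"spin":0},
    {"jaw":1,"delta_pos":[4,0,-7.5],"spin":0},
    {"jaw":1,"delta_pos":[6.5,0,-11],"spin":0},
    {"jaw":1,"delta_pos":[9.5,0,-14.5],"spin":0},
    {"jaw":1,"delta_pos":[12.5,0,-17.5],"spin":0},
    {"jaw":1,"delta_pos":[16,0,-20],"spin":0},
    {"jaw":1,"delta_pos":[18.5,0,-22],"spin":0},
    {"jaw":1,"delta_pos":[20,0,-22.5],"spin":0}
  ]
}}

```text
time_s: 20.5
ee_pos: [575.7, 53.4, 99.9]
ee_rot: [-179.9, -0.2, -10.1]
force: [-0.5, 0.4, -1.5]
gripper_width: 22.0
```

Run:
```python
from h import *
s=st()
f=cams.grab_frame("wrist");save("w10",f,1.5)
f=cams.grab_frame("scene");save("s10",f,5,(220,160,360,280))
```

```text
t 20.5 p [575.7  53.4  99.9] r [-179.89   -0.19  -10.1 ] F [-0.5  0.4 -1.5] T [0.07 0.11 0.07] w 22.0
```

View pics/w10.png

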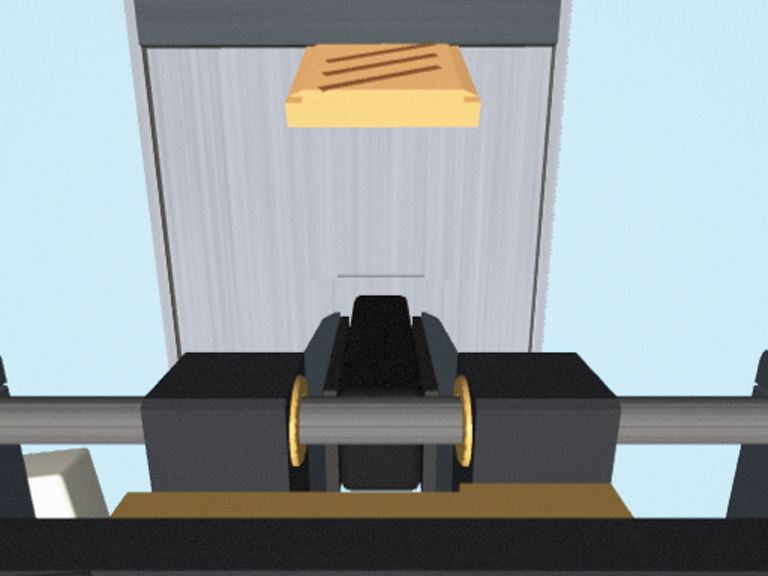

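View pics/s10.png

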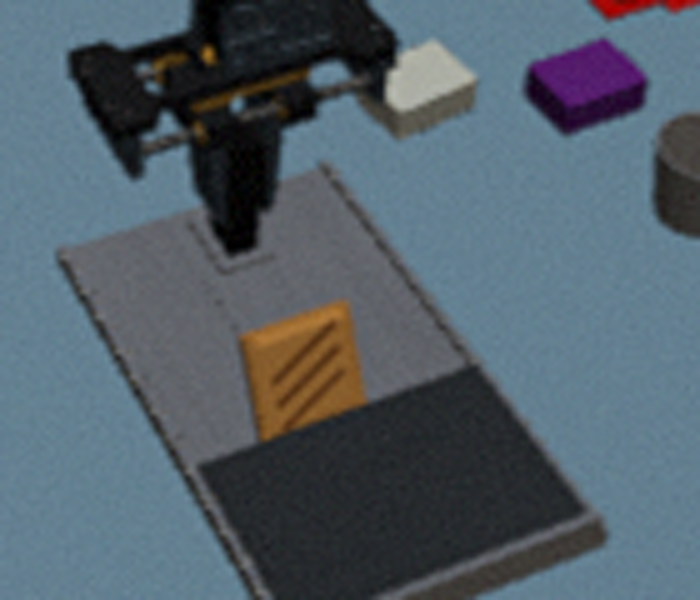

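Request:
{"name": "apply_moves", "arguments": {
  "plan": [
    {"jaw":1,"delta_pos":[3,0,-1.5],"spin":0},
    {"jaw":1,"delta_pos":[6,0,-3],"spin":0},
    {"jaw":1,"delta_pos":[9,0,-4],"spin":0},
    {"jaw":1,"delta_pos":[12,0,-5],"spin":0},
    {"jaw":1,"delta_pos":[15,0,-5.5],"spin":0},
    {"jaw":1,"delta_pos":[18,0,-6],"spin":0},
    {"jaw":1,"delta_pos":[20,0,-6],"spin":0},
    {"jaw":1,"delta_pos":[20,0,-6],"spin":0}
  ]
}}

```text
time_s: 21.6
ee_pos: [595.4, 49.9, 105.8]
ee_rot: [-179.9, -0.2, -10.1]
force: [0.2, -0.2, -0.9]
gripper_width: 21.8
```

Run:
```python
from h import *
s=st()
f=cams.grab_frame("wrist");save("w11",f,1.5)
f=cams.grab_frame("scene");save("s11",f,5,(220,160,360,280))
```

```text
t 21.6 p [595.4  49.9 105.8] r [-179.9    -0.19  -10.1 ] F [ 0.2 -0.2 -0.9] T [ 0.06  0.03 -0.  ] w 21.8
```

View pics/w11.png

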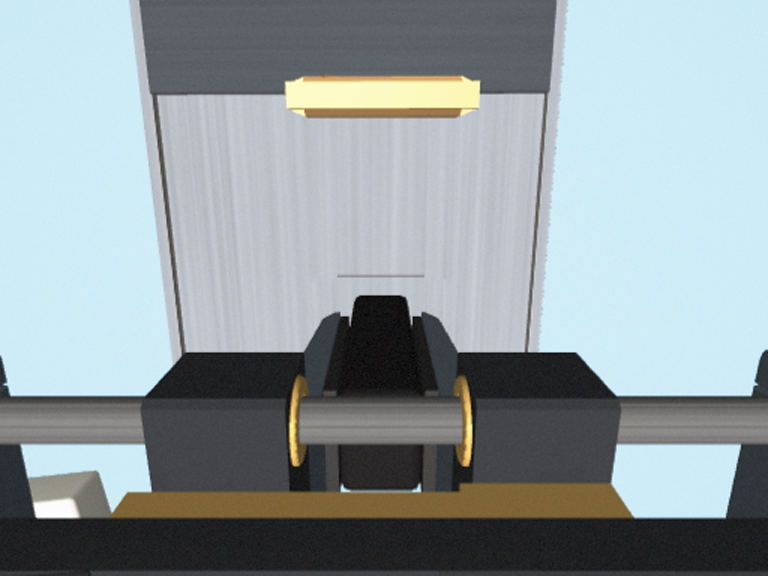

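View pics/s11.png

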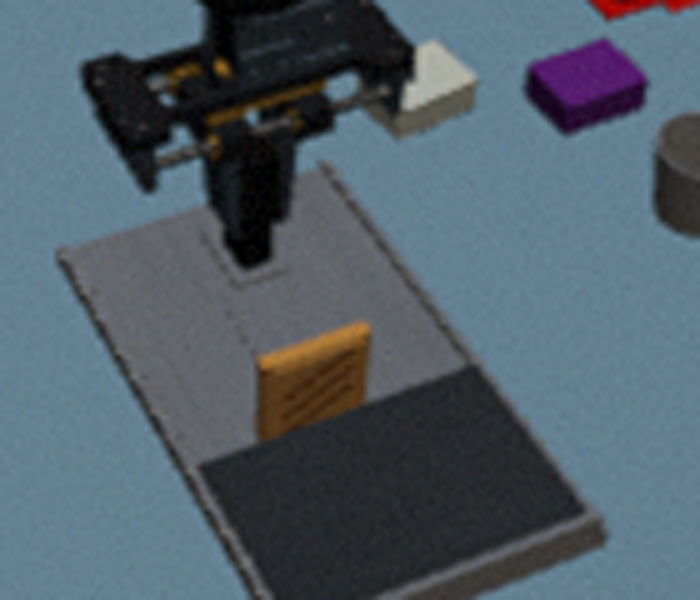

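Request:
{"name": "apply_moves", "arguments": {
  "plan": [
    {"jaw":1,"delta_pos":[2.5,0,0],"spin":0},
    {"jaw":1,"delta_pos":[5,0,0],"spin":0},
    {"jaw":1,"delta_pos":[7.5,0,0],"spin":0},
    {"jaw":1,"delta_pos":[10,0,0],"spin":0},
    {"jaw":1,"delta_pos":[12.5,0,0],"spin":0},
    {"jaw":1,"delta_pos":[15,0,0],"spin":0},
    {"jaw":1,"delta_pos":[17,0,0],"spin":0},
    {"jaw":1,"delta_pos":[17,0,0],"spin":0}
  ]
}}

```text
time_s: 22.7
ee_pos: [612.1, 46.9, 105.8]
ee_rot: [-179.9, -0.2, -10.1]
force: [-0.6, 0.7, -1.8]
gripper_width: 21.9
```

Run:
```python
from h import *
import pickle
s=st()
f=cams.grab_frame("wrist");save("w12",f,1.5);np.save("w12.npy",f)
pickle.dump((s,cams.calibration("wrist")),open("w12.pkl","wb"))
f=cams.grab_frame("scene");save("s12",f,5,(220,160,360,280))
```

```text
t 22.7 p [612.1  46.9 105.8] r [-179.9    -0.18  -10.1 ] F [-0.6  0.7 -1.8] T [ 0.09  0.08 -0.01] w 21.9
```

View pics/w12.png

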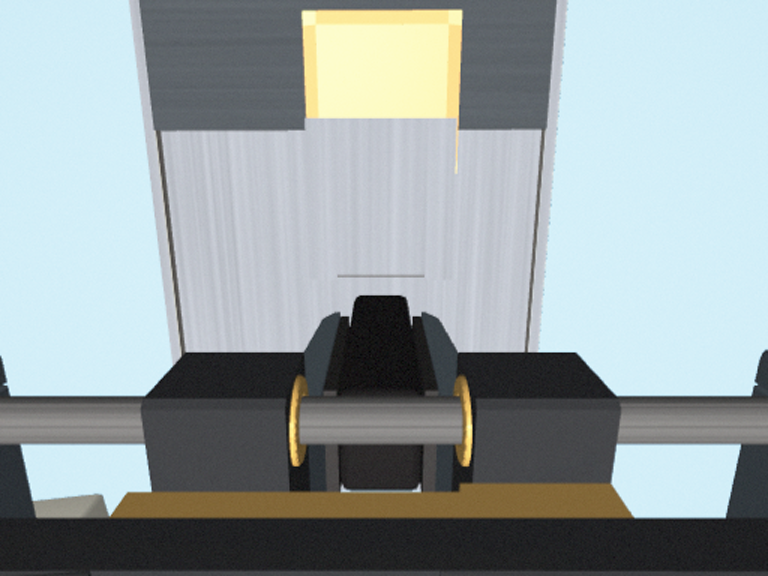

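View pics/s12.png

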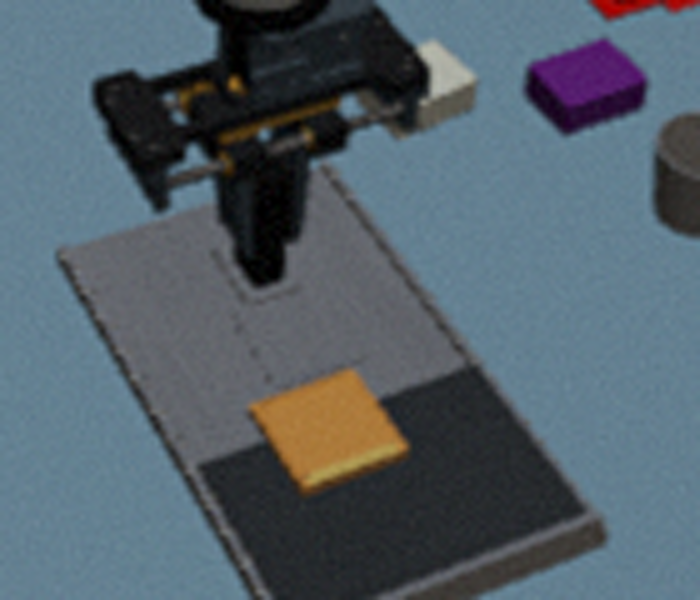

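Run:
```python
from h import *
import pickle
s,c=pickle.load(open("w12.pkl","rb"))
L=np.array([693.4,45.3]);x=np.array([.9845,-.1754]);y=np.array([.1754,.9845])
for n,u,v,z in [("near",457,174,28),("near",457,174,22),("farL",304,11,30),("farR",461,11,30),("ledgeL",220,130,18.4),("ledgeR",500,130,18.4)]:
    p=px2w(c,(u+.5)/1.5-.5,(v+.5)/1.5-.5,z)[:2]-L;print(n,(p@x).round(1),(p@y).round(1))
print((s["ee_pos"][:2]-L)@x+83.5)
```

```text
near -20.9 -50.0
near -21.3 -50.9
farL 48.8 19.6
farR 48.8 -48.8
ledgeL -0.6 63.9
ledgeR -0.7 -71.4
3.1499485973283328
```

Request:
{"name": "apply_moves", "arguments": {
  "plan": [
    {"jaw":1,"delta_pos":[-15,1,0],"spin":0},
    {"jaw":1,"delta_pos":[-32,2,0],"spin":0},
    {"jaw":1,"delta_pos":[-43,3,0],"spin":0},
    {"jaw":1,"delta_pos":[-43,3,10],"spin":0},
    {"jaw":1,"delta_pos":[-43,3,25],"spin":0},
    {"jaw":1,"delta_pos":[-43,3,37],"spin":0},
    {"jaw":1,"delta_pos":[-43,3,41.4],"spin":0},
    {"jaw":1,"delta_pos":[-43,3,41.4],"spin":0}
  ]
}}

```text
time_s: 23.8
ee_pos: [569.1, 51.5, 63.6]
ee_rot: [-179.9, -0.1, -10.1]
force: [0.4, 0.2, -3.0]
gripper_width: 22.0
```

Run:
```python
from h import *
s=st()
f=cams.grab_frame("wrist");save("w13",f,1.5)
```

```text
t 23.8 p [569.1  51.5  63.6] r [-1.7992e+02 -1.1000e-01 -1.0100e+01] F [ 0.4  0.2 -3. ] T [ 0.06  0.02 -0.03] w 22.0
```

View pics/w13.png

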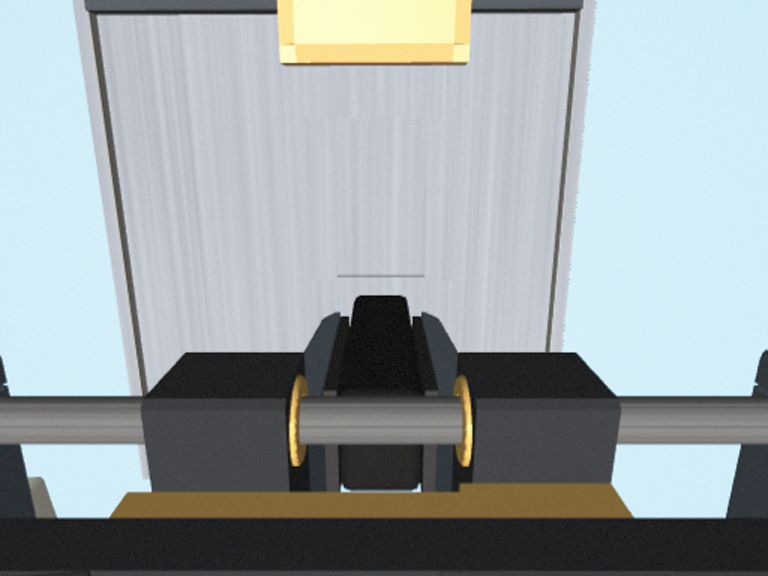

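Request:
{"name": "apply_moves", "arguments": {
  "plan": [
    {"jaw":1,"delta_pos":[8,-3,-0.8],"spin":0},
    {"jaw":1,"delta_pos":[15,-3,-0.8],"spin":0},
    {"jaw":1,"delta_pos":[19,-3,-0.8],"spin":0},
    {"jaw":1,"delta_pos":[23,-3,-0.8],"spin":0},
    {"jaw":1,"delta_pos":[28,-3,-0.8],"spin":0},
    {"jaw":1,"delta_pos":[33,-3,-0.8],"spin":0},
    {"jaw":1,"delta_pos":[36,-3,-0.8],"spin":0},
    {"jaw":1,"delta_pos":[36,-3,-0.8],"spin":0}
  ]
}}

```text
time_s: 24.85
ee_pos: [605.7, 48.1, 65.1]
ee_rot: [-179.9, -0.2, -10.1]
force: [-0.2, 0.4, -1.6]
gripper_width: 21.9
```

Run:
```python
from h import *
s=st()
f=cams.grab_frame("wrist");save("w14",f,1.5)
```

```text
t 24.85 p [605.7  48.1  65.1] r [-179.9    -0.19  -10.1 ] F [-0.2  0.4 -1.6] T [-0.01  0.03  0.04] w 21.9
```

View pics/w14.png

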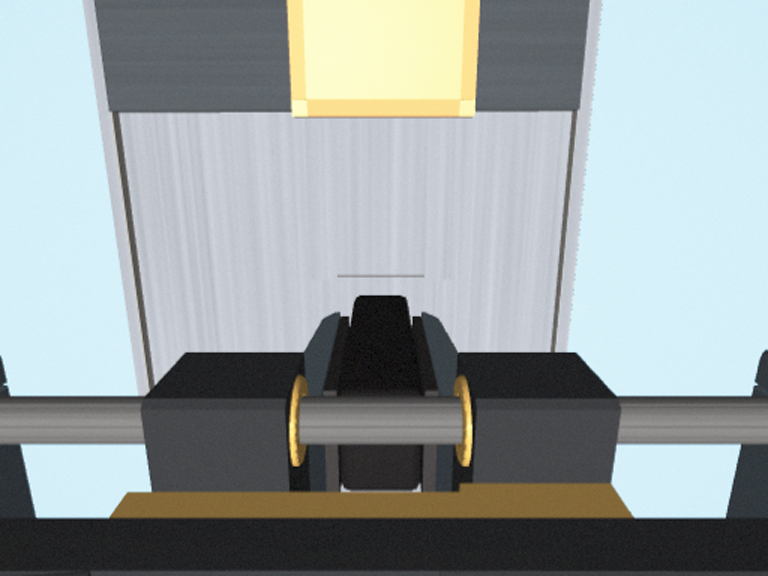

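Request:
{"name": "apply_moves", "arguments": {
  "plan": [
    {"jaw":1,"delta_pos":[4,0,0],"spin":0},
    {"jaw":1,"delta_pos":[9,0,0],"spin":0},
    {"jaw":1,"delta_pos":[14,0,0],"spin":0},
    {"jaw":1,"delta_pos":[19,0,0],"spin":0},
    {"jaw":1,"delta_pos":[23,0,0],"spin":0},
    {"jaw":1,"delta_pos":[24,0,0],"spin":0},
    {"jaw":1,"delta_pos":[18,0,0],"spin":0},
    {"jaw":1,"delta_pos":[10,0,0],"spin":0}
  ]
}}

```text
time_s: 25.9
ee_pos: [614.8, 46.5, 65.0]
ee_rot: [-179.9, -0.2, -10.1]
force: [-0.4, -1.6, -2.2]
gripper_width: 21.7
```

Run:
```python
from h import *
s=st()
f=cams.grab_frame("wrist");save("w15",f,1.5)
f=cams.grab_frame("scene");save("s15",f,5,(220,160,360,280))
```

```text
t 25.9 p [614.8  46.5  65. ] r [-1.799e+02 -1.700e-01 -1.011e+01] F [-0.4 -1.6 -2.2] T [ 0.05  0.05 -0.01] w 21.7
```

View pics/w15.png

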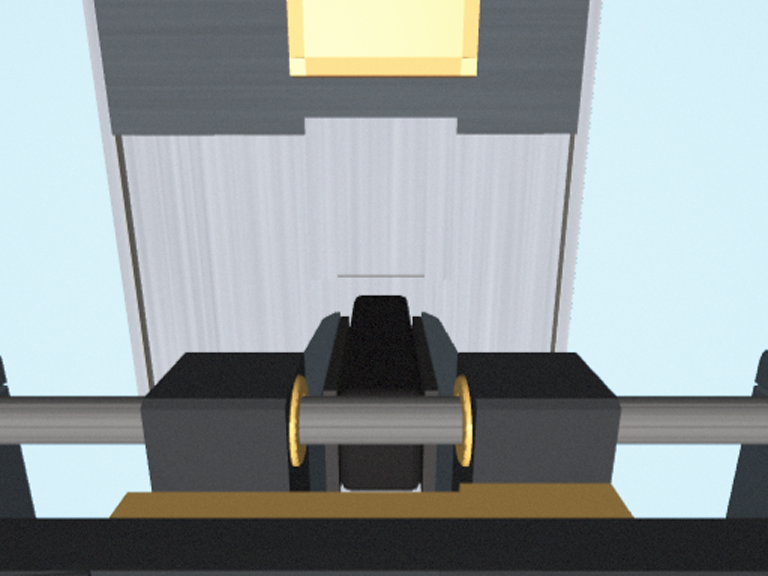

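View pics/s15.png

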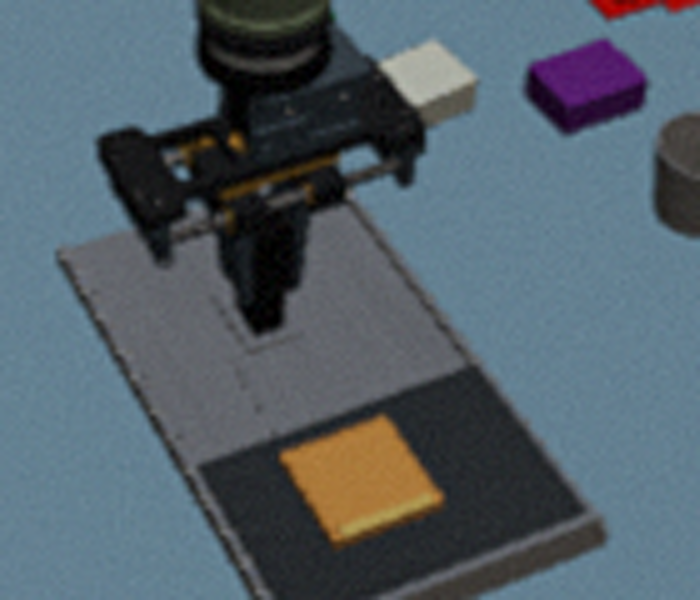

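Request:
{"name": "apply_moves", "arguments": {
  "plan": [
    {"jaw":1,"delta_pos":[-20,0,-10],"spin":0},
    {"jaw":1,"delta_pos":[-45,0,-40],"spin":0},
    {"jaw":1,"delta_pos":[-70,-30,-63],"spin":-0.02},
    {"jaw":1,"delta_pos":[-95,-80,-63],"spin":-0.05},
    {"jaw":1,"delta_pos":[-120,-125,-63],"spin":-0.08},
    {"jaw":1,"delta_pos":[-143,-170,-63],"spin":-0.1},
    {"jaw":1,"delta_pos":[-157.7,-201.2,-63],"spin":-0.101},
    {"jaw":1,"delta_pos":[-157.7,-201.2,-63],"spin":-0.101}
  ]
}}

```text
time_s: 27.0
ee_pos: [493.0, 274.4, 128.3]
ee_rot: [-179.9, -0.1, -4.1]
force: [-0.6, -1.1, -1.8]
gripper_width: 21.8
```

Request:
{"name": "apply_moves", "arguments": {
  "plan": [
    {"jaw":1,"delta_pos":[0,0,0],"spin":0},
    {"jaw":1,"delta_pos":[0,0,0],"spin":0},
    {"jaw":1,"delta_pos":[0,0,0],"spin":0},
    {"jaw":1,"delta_pos":[0,0,0],"spin":0},
    {"jaw":1,"delta_pos":[0,0,0],"spin":0},
    {"jaw":1,"delta_pos":[0,0,0],"spin":0},
    {"jaw":1,"delta_pos":[0,0,0],"spin":0},
    {"jaw":1,"delta_pos":[0,0,0],"spin":0}
  ]
}}

```text
time_s: 28.0
ee_pos: [493.0, 274.4, 128.2]
ee_rot: [-179.9, -0.1, -4.1]
force: [-0.1, -0.0, -1.7]
gripper_width: 21.8
```

Request:
{"name": "apply_moves", "arguments": {
  "plan": [
    {"jaw":1,"delta_pos":[2,2,12],"spin":0.003},
    {"jaw":1,"delta_pos":[2,2,28],"spin":0.003},
    {"jaw":1,"delta_pos":[2,2,42],"spin":0.003},
    {"jaw":1,"delta_pos":[2,2,50],"spin":0.003},
    {"jaw":1,"delta_pos":[2,2,54],"spin":0.003},
    {"jaw":1,"delta_pos":[2,2,56],"spin":0.003},
    {"jaw":1,"delta_pos":[2,2,56],"spin":0.003},
    {"jaw":1,"delta_pos":[2,2,56],"spin":0.003}
  ]
}}

```text
time_s: 29.0
ee_pos: [495.2, 272.5, 72.7]
ee_rot: [-179.9, -0.2, -4.3]
force: [-0.1, -0.9, -2.9]
gripper_width: 21.9
```

Run:
```python
from h import *
s=st()
f=cams.grab_frame("wrist");save("w16",f,1.5)
```

```text
t 29.0 p [495.2 272.5  72.7] r [-179.85   -0.19   -4.25] F [-0.1 -0.9 -2.9] T [0.02 0.03 0.01] w 21.9
```

View pics/w16.png

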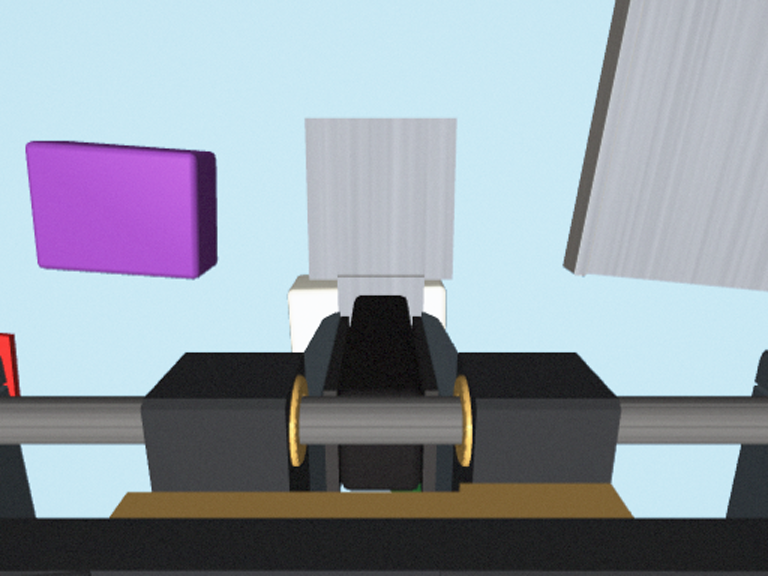

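Request:
{"name": "apply_moves", "arguments": {
  "plan": [
    {"jaw":1,"delta_pos":[0,0,1.5],"spin":0},
    {"jaw":1,"delta_pos":[0,0,2.5],"spin":0},
    {"jaw":1,"delta_pos":[0,0,3.5],"spin":0},
    {"jaw":1,"delta_pos":[0,0,4.2],"spin":0},
    {"jaw":1,"delta_pos":[0,0,4.6],"spin":0},
    {"jaw":1,"delta_pos":[0,0,4.6],"spin":0},
    {"jaw":1,"delta_pos":[0,0,4.6],"spin":0},
    {"jaw":1,"delta_pos":[0,0,4.6],"spin":0}
  ]
}}

```text
time_s: 30.05
ee_pos: [495.2, 272.5, 68.1]
ee_rot: [-179.9, -0.2, -4.3]
force: [-0.7, -0.7, -1.0]
gripper_width: 22.0
```

Request:
{"name": "apply_moves", "arguments": {
  "plan": [
    {"jaw":1,"delta_pos":[0,0,0.3],"spin":0},
    {"jaw":1,"delta_pos":[0,0,0.3],"spin":0},
    {"jaw":1,"delta_pos":[0,0,0.3],"spin":0},
    {"jaw":1,"delta_pos":[0,0,0.3],"spin":0},
    {"jaw":0.7,"delta_pos":[0,0,0.3],"spin":0},
    {"jaw":0.6,"delta_pos":[0,0,0.3],"spin":0},
    {"jaw":0.4,"delta_pos":[0,0,0.3],"spin":0},
    {"jaw":0,"delta_pos":[0,0,0.3],"spin":0}
  ],
  "squeeze": 10
}}

```text
time_s: 31.05
ee_pos: [495.2, 272.5, 67.7]
ee_rot: [-179.9, -0.2, -4.3]
force: [0.2, -1.3, -0.2]
gripper_width: 53.4
```

Request:
{"name": "apply_moves", "arguments": {
  "plan": [
    {"jaw":0,"delta_pos":[0,0,0],"spin":0},
    {"jaw":0,"delta_pos":[0,0,0],"spin":0},
    {"jaw":0,"delta_pos":[0,0,0],"spin":0},
    {"jaw":0,"delta_pos":[0,0,0],"spin":0},
    {"jaw":0,"delta_pos":[0,0,-15],"spin":0},
    {"jaw":0,"delta_pos":[0,0,-50],"spin":0},
    {"jaw":0,"delta_pos":[0,0,-100],"spin":0},
    {"jaw":0,"delta_pos":[0,0,-140],"spin":0}
  ]
}}

```text
time_s: 32.05
ee_pos: [495.1, 272.4, 211.0]
ee_rot: [-179.8, -0.3, -4.3]
force: [0.6, 0.7, -0.4]
gripper_width: 91.6
```

Request:
{"name": "apply_moves", "arguments": {
  "plan": [
    {"jaw":0,"delta_pos":[-15,0,-40],"spin":0},
    {"jaw":0,"delta_pos":[-15,0,-40],"spin":0},
    {"jaw":0,"delta_pos":[-15,0,-40],"spin":0},
    {"jaw":0,"delta_pos":[-15,0,-40],"spin":0},
    {"jaw":0,"delta_pos":[-15,0,-40],"spin":0},
    {"jaw":0,"delta_pos":[-15,0,-40],"spin":0},
    {"jaw":0,"delta_pos":[-15,0,-40],"spin":0},
    {"jaw":0,"delta_pos":[-15,0,-40],"spin":0}
  ]
}}

```text
time_s: 33.05
ee_pos: [480.0, 273.4, 250.8]
ee_rot: [-179.8, -0.3, -4.3]
force: [-0.5, -0.1, 0.2]
gripper_width: 91.3
```

Run:
```python
from h import *
s=st()
f=cams.grab_frame("wrist");save("w17",f,1.5)
f=cams.grab_frame("scene");save("s17",f,5,(220,130,380,250))
f=cams.grab_frame("scene");save("s17b",f,5,(220,180,360,290))
f=cams.grab_frame("top");save("t17",f,1.5)
```

```text
t 33.05 p [480.  273.4 250.8] r [-179.77   -0.32   -4.26] F [-0.5 -0.1  0.2] T [ 0.04  0.02 -0.04] w 91.3
```

View pics/w17.png

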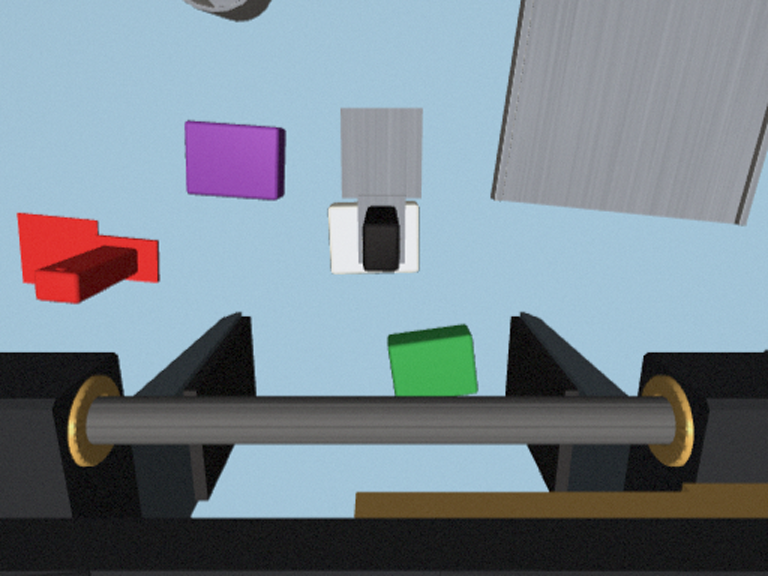

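View pics/s17.png

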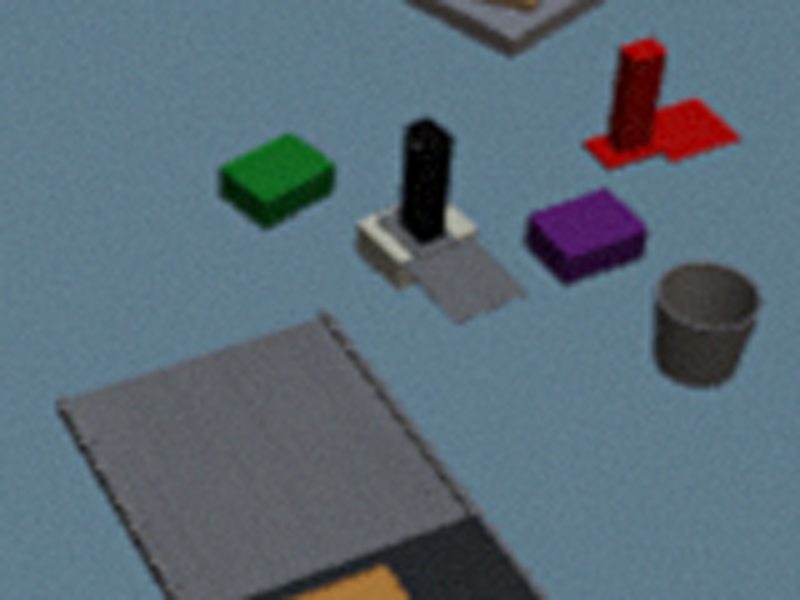

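View pics/s17b.png

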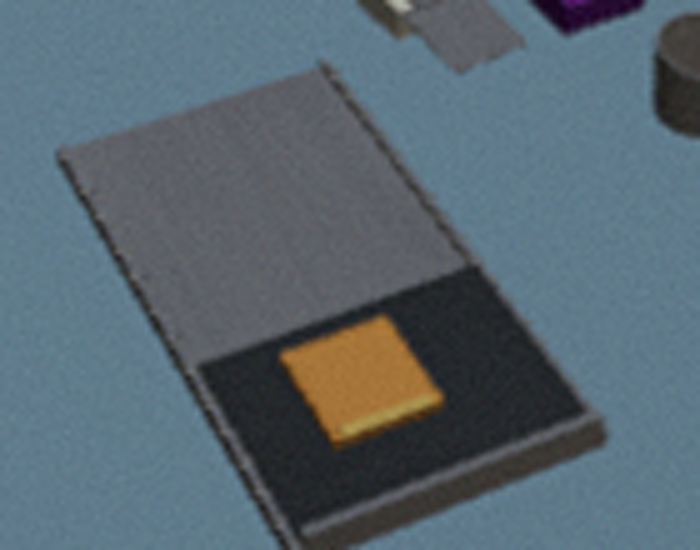

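View pics/t17.png

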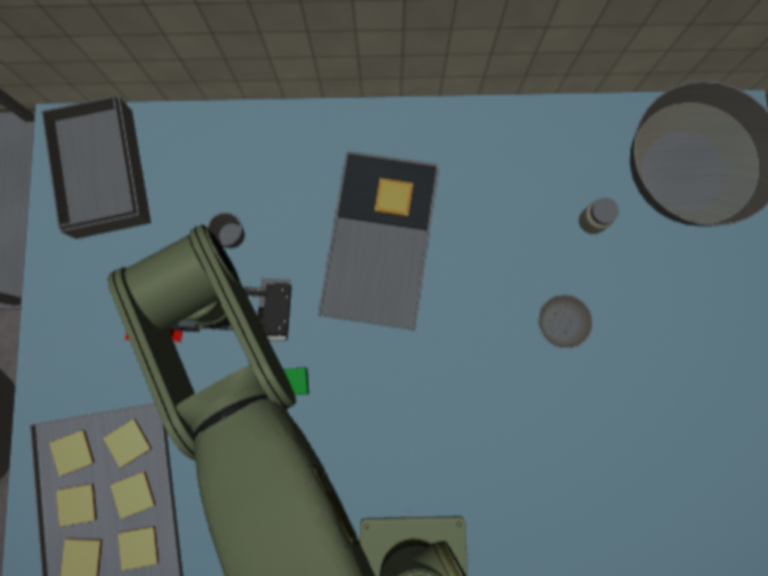

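Wrist view: the turner's black handle (380,240) stands on the white block with the blade clear ahead. Scene and top views: the portion, at (394,197) in the top picture, lies flat on the plate with its plain face up. The bystanders are where they were, so I'm handing in.

```bash
python3 -c "
from workcell import env
print(env.job_done())"
```

```text
the job is handed in; nothing more can be done
None
```

The portion is turned over. It lies flat on the dark plate with its scored face down, and the turner is back on its white rest block and released.

**What I did:** I gripped the turner by its black handle. I found the blade bent down by about 0.055 rad, from the wrist picture and one light touch on the floor. I pushed the portion up to the ledge and worked the blade about 11 mm under its near edge. I then lifted it along an arc until it tipped over, and pushed it forward so that it lies wholly on the plate. I put the turner back where it had stood.

**Last checks:** In the final pictures the plain face is up, the portion is clear of the ledge, and the turner stands upright with its blade clear of the block. The cup, jar and bowl show no change, and the gripper is open well above everything. The job took about 33 s. The forces read after each move were mostly 6 N or less; the highest was about 8 N when the blade touched the floor. Forces within a move were not recorded.

**One check disagreed:** the first, distant picture put the blade's bend at about -0.14 rad. The closer picture, the floor height and the touch agreed on about -0.055 rad, so I used that.

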